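# Clear the clay roller and set the tile row

## Robot

A 7-joint arm with a two-finger parallel gripper is mounted at the origin on the work surface. World frame = base frame: x ahead of the robot, y to its left, z up, the work surface at z = 0. Lengths are in m, angles in rad, forces in N, time in s.
With the tool pointing down it reaches from about 0.425 to 0.875 m from the base axis. Payload 8.4 kg.
Tool frame: the origin (TCP) lies midway between the tips of the shut fingers; the grasp point (between the pads) lies behind it (arm.pinch_z is the y of the grasp point in the tool frame, in m); y points along the fingers, z is the direction in which the jaws open and shut, and the axes are right-handed (so a half turn about y gives the same grasp; the last joint's range is limited). The gripper opens to 85 mm and grips with 20 to 120 N. Pads are 22 mm wide; open, the fingers measure 114 mm over their backs; the gripper's body (76 mm by 85 mm) begins 54 mm behind the grasp point. The pads swing forward as they close: fully open they stand 13 mm farther back than shut.
Start: joints at [-1.394, 0.333, 0.04, 1.465, -0.013, 1.343, -0.059], TCP at [0.177, 0.625, 0.231] pointing down, gripper open.
Joint ranges: [-2.58, 2.58], [-0.38, 2.09], [-1.3, 1.39], [0.25, 2.4], [-1.5, 4.64], [0.08, 2.09], [-2.65, 2.65]. Speed limits (rad/s): [2.22, 2.22, 2.79, 2.79, 3.14, 3.14, 3.14].

## Interface

Orientations are given as a unit quaternion [x, y, z, w].
In Python, from bench import arm gives the robot as it stands. The module is installed in compiled form; this text tells all that it offers.
- The arm moves only by the tool servo_tool, never from a script. Its arguments are lists of equal length, an entry for each row: "jaw": the opening, from 0 (shut) to 1 (fully open); "dp": the shift along the tool's x, y, z in m, a list of three; "turn": the turn, a rotation vector about the tool's x, y, z in degrees, a list of three. In form: {"jaw": [jaw, ...], "dp": [[x, y, z], ...], "turn": [[rx, ry, rz], ...]}. A call has 1 to 10 rows; each row shifts and turns the commanded pose from where the row before left it, along the tool's axes as they then stand; what a row does not reach is not made up. A row lasts 1/12 s, in which the tool goes at most 41.7 mm and 7.16 degrees, less where a joint would pass 70% of its speed; a pose out of reach is approached as far as the arm can. A call with a gripper value outside its range is refused whole. The fingers move at their own pace and stop on an object; the grip force is fixed at half the most. Time passes only in rows, so rows that do not move let the fingers close. It gives the time, the measured TCP pose, the force and the opening at its end, in the units of the state.
- arm.read_state(): the state, without advancing time (a new reading comes with each control period).
- arm.capture(name): name is "scene" or "top" or "wrist"; returns a dict with "frame" (400x640x3 uint8, red, green, blue), "depth" (400x640 float32, m along the optical axis (not along the pixel's ray), 0 where there is no reading), "camera_matrix" (3x3 intrinsics, pixels), "R" (3x3) and "t" (3): a world point X has camera coordinates R X + t; the wrist camera has in their place "mount" (4x4, takes a point from camera to tool coordinates, whose origin is the TCP and whose axes are the tool frame's). Camera axes: x right, y down, z forward; pixel columns grow to the right and rows downward; lengths in m; the calibration is good to about 2 mm. A picture is of the moment at which its call begins: read the wrist's pose just before it.
- arm.hand_in(): hands the job in, once; it reports no verdict.
The state is a dict: "clock": time; "joints": joint angles; "qvel": joint speeds; "joint_efforts": joint torques, N m; "tcp_pos": TCP position; "ee_rot": TCP orientation; "force": force on the tool from outside, world axes, zero at the start; "ft_torque": the same for the moment, N m; "opening": finger opening in m.
Only numpy, scipy, OpenCV 4.12 (cv2) and the standard library are available. Lean on these libraries where they do the work, as an engineer would, in place of code of your own. Each camera call takes 0.05 s, during which the arm holds its last target.

## Task

The clay roller is lying on the setting board where the tiles have to go: first lay it in its wooden cradle. Then set the three glazed tiles on the board as one straight, even row, glaze up, each with a long side pushed flush against the batten and centred on the mark of its own colour. Set the tiles and the roller down rather than dropping them, and leave the other things where they are.

Things in the scene. Friction and masses are not known exactly. Their poses are not given: they have to be found in the camera images.
- board: fixed light wooden setting board, 200 (its x) x 340 (its y) x 12 thick, lying on the table; origin under its centre on the table, top at 12 above it. A straight dark wooden batten 20 wide and only 8 high runs along the far (+x) edge on its top, the whole 340 length: its near face, which the tiles are pushed against, lies at x = +70 in the board's frame; its top is 20 above the table (sizes in mm)
- roller: small clay roller (rolling pin): brown wooden barrel 44 dia and 130 long, with a dark handle (20 dia) at each end, 200 long in all, 0.22 kg. Origin at its very centre (on the axis), its y axis runs along the roller; x and z turn as it rolls. It starts lying on the board where the row is to go, roughly along the batten, 12+22 = 34 above the table (sizes in mm)
- cradle: fixed wooden roller rest: foot 80 (its x) x 120 (its y) and 4 thick, with two V saddles, each 16 thick, at y = +-45, 45 degree cheeks, tops about 32 above the table. A roller lies along its y. Between the saddles it is free for fingers down to 4 above the table. Origin under its centre on the table (sizes in mm)
- cradle_seat (a point): where the roller's centre rests in the cradle: above the cradle's origin, 37 above the table (sizes in mm)
- tile_blue: loose fired tile with a blue glazed top: 55 (its x) x 80 (its y) x 18 thick, 0.15 kg, terracotta below. Origin at the centre of its underside, z up through the glaze. Starts flat on the table (sizes in mm)
- tile_yellow: loose fired tile with a yellow glazed top: 55 (its x) x 80 (its y) x 18 thick, 0.15 kg, terracotta below. Origin at the centre of its underside, z up through the glaze. Starts flat on the table (sizes in mm)
- tile_green: loose fired tile with a green glazed top: 55 (its x) x 80 (its y) x 18 thick, 0.15 kg, terracotta below. Origin at the centre of its underside, z up through the glaze. Starts flat on the table (sizes in mm)
- mark_blue: fixed flat blue paint mark, 22 x 34, on top of the batten: the blue tile's middle goes here. Origin on the board's top at the foot of the batten's near face, at the mark's middle; x points into the batten, y along it. The seated tile's origin is at x -27.5, y 0, z 0 in this frame, its long side along y. Marks are 95 apart (15 between tiles), in varying order (sizes in mm)
- mark_yellow: fixed flat yellow paint mark, 22 x 34, on top of the batten: the yellow tile's middle goes here. Origin on the board's top at the foot of the batten's near face, at the mark's middle; x points into the batten, y along it. The seated tile's origin is at x -27.5, y 0, z 0 in this frame, its long side along y. Marks are 95 apart (15 between tiles), in varying order (sizes in mm)
- mark_green: fixed flat green paint mark, 22 x 34, on top of the batten: the green tile's middle goes here. Origin on the board's top at the foot of the batten's near face, at the mark's middle; x points into the batten, y along it. The seated tile's origin is at x -27.5, y 0, z 0 in this frame, its long side along y. Marks are 95 apart (15 between tiles), in varying order (sizes in mm)
- glaze_pot: bystander, loose: small white glaze jar with a white lid, 44 dia, 45 tall, standing on the near part of the board (robot's side); origin under its centre (sizes in mm)
- mug: bystander, loose: blue mug, 80 dia, 85 tall, behind the board; origin under its centre (sizes in mm)
- bowl: bystander, loose: steel bowl, 120 dia, 45 tall, behind the cradle; origin under its centre (sizes in mm)
- plain_tile: bystander, loose: unglazed terracotta tile, 55 x 80 x 18, at the right; not wanted in the row; origin under its centre (sizes in mm)
- spatula: bystander, loose: spatula lying behind the board, 190 long; origin under it, near its middle (sizes in mm)
Mind the look-alikes: they are no part of the job. What is shaped like the tile_yellow but pink or purple is not meant.

How it is judged:
By the outcome, as a careful person would: the job done as asked, in the order asked, and still so for the second after the job is handed in, with the robot touching nothing.
It also fails if it takes over 72 s, if anything falls off the work surface, if the arm or the gripper's body presses on something with over 40 N, if the wrist force passes 120 N, or if a joint passes its speed limit or range.

## Working session

There is one attempt and no reset: what is moved stays moved. The work goes in short steps, Python scripts to look and compute and a tool call to move; the robot and the scene stay as the last step left them, time stands still between calls to the robot, and variables do not carry over. Pictures are saved under pics/ and viewed, and the job is handed in when it is done.

Besides the shell and the picture viewer there is one more tool, called in YAML: its name, and indented under it one key for each argument. servo_tool: Moves the arm, as the interface text tells. Its arguments: {"type":"object","properties":{"jaw":{"type":"array","items":{"type":"number"}},"dp":{"type":"array","items":{"type":"array","items":{"type":"number"}}},"turn":{"type":"array","items":{"type":"array","items":{"type":"number"}}}},"required":["jaw","dp","turn"]}

```bash
mkdir -p pics; python3 - <<'E'
from bench import arm
import cv2,numpy as np,pickle
s=arm.read_state();print(s,arm.pinch_z)
for n in("scene","top"):
    c=arm.capture(n);cv2.imwrite(f"pics/{n}0.png",c["frame"][:,:,::-1]);pickle.dump(c,open(f"{n}0.pkl","wb"));print(c["camera_matrix"],c["R"],c["t"])
E
```

```text
{'clock': 0.0, 'joints': array([-1.39421158,  0.33393497,  0.03988811,  1.46628992, -0.01338581,
        1.34326722, -0.05851136]), 'qvel': array([ 1.40759979e-03, -9.98947264e-05, -7.38649464e-04,  6.63578248e-04,
       -8.16381352e-04, -9.78573374e-04,  6.80405481e-04]), 'joint_efforts': array([-3.15410007e-04, -6.58555984e+01,  1.36483379e+00, -4.05566955e+01,
        1.67090271e-02,  1.25707767e-02, -8.25293455e-05]), 'tcp_pos': array([0.17691394, 0.62498985, 0.23039677]), 'ee_rot': array([ 0.7009693 , -0.0972431 ,  0.09717611, -0.69981613]), 'force': array([ 0.80513744, -1.00550428, -0.19258363]), 'ft_torque': array([-0.05984552, -0.01987048, -0.00544517]), 'opening': 0.08562267391058705} -0.0187
[[401.18654488   0.         321.80450392]
 [  0.         401.18654488 198.08878186]
 [  0.           0.           1.        ]] [[-0.50910486  0.86059409  0.01378634]
 [ 0.66112003  0.4012571  -0.63396612]
 [-0.55111936 -0.31364081 -0.77323793]] [ 0.34108755 -0.33014431  1.449401  ]
[[504.75481204   0.         324.20878517]
 [  0.         504.75481204 197.53357557]
 [  0.           0.           1.        ]] [[-0.00957933 -0.99943    -0.03237134]
 [-0.99660024  0.0121914  -0.08148204]
 [ 0.08183025  0.03148074 -0.99614897]] [-0.04594709  0.5756149   1.20649598]
```

View pics/scene0.png

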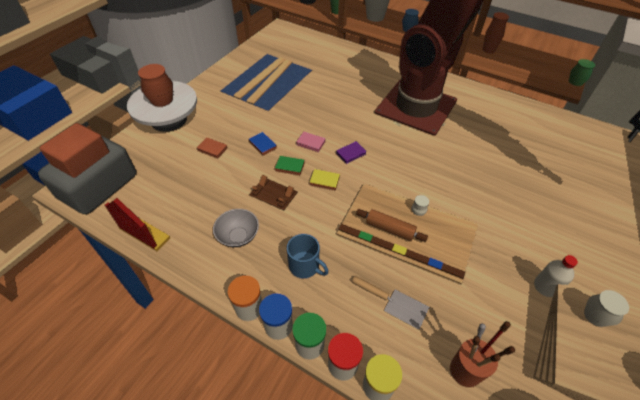

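View pics/top0.png

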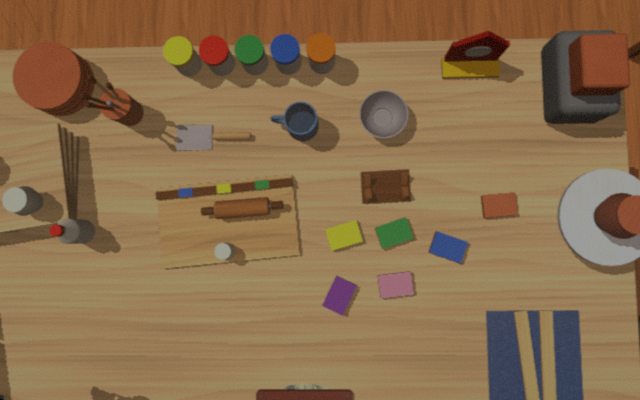

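```bash
cat > h.py <<'E'
import numpy as np,cv2,pickle
def plane(c,px,h):
    px=np.atleast_2d(np.asarray(px,float));K=c["camera_matrix"]
    d=np.c_[(px[:,0]-K[0,2])/K[0,0],(px[:,1]-K[1,2])/K[1,1],np.ones(len(px))]
    R,t=c["R"],c["t"];o=-R.T@t;w=d@R
    return o+w*((h-o[2])/w[:,2])[:,None]
def cloud(c):
    d=c["depth"];K=c["camera_matrix"];v,u=np.mgrid[:d.shape[0],:d.shape[1]]
    P=np.stack([(u-K[0,2])/K[0,0]*d,(v-K[1,2])/K[1,1]*d,d],-1)
    return (P-c["t"])@c["R"]
def up(c):
    hsv=cv2.cvtColor(c["frame"],cv2.COLOR_RGB2HSV).astype(int);return hsv
COL=dict(blue=(105,125,120),yellow=(24,34,150),green=(50,80,100))
def mask(c,col,smin=None):
    hsv=up(c);a,b,_=COL[col]
    return ((hsv[...,0]>=a)&(hsv[...,0]<=b)&(hsv[...,1]>150)&(hsv[...,2]>60)).astype(np.uint8)
def comps(m,amin=30):
    n,l,s,ce=cv2.connectedComponentsWithStats(m);return [(l==i,s[i],ce[i]) for i in range(1,n) if s[i,4]>=amin]
E
python3 - <<'E'
from h import *
for n in("top","scene"):
    c=pickle.load(open(f"{n}0.pkl","rb"));W=cloud(c)
    for k in COL:
        for m,s,ce in comps(mask(c,k),40 if n=="top" else 40):
            z=np.median(W[m][:,2])
            h=0.018 if z<.0185+.0005 and s[4]>300 else .02
            v,u=np.nonzero(m);p=plane(c,np.c_[u,v],h)[:,:2]
            r=cv2.minAreaRect((p*1000).astype(np.float32))
            print(n,k,s,"z%.4f"%z,np.round(p.mean(0)*1000,1),np.round(r[0],1),np.round(r[1],1),round(r[2],1))
E
```

```text
top blue [271  35  27  28 579] z0.0934 [951.9  44.2] [951.6  45.2] [65.4 69.8] 89.7
top yellow [163  36  31  30 687] z0.0934 [952.3 314.7] [952.4 314.9] [74.4 71.5] 44.4
top yellow [443  62  26  15 164] z0.0114 [ 887.2 -367.4] [ 890.1 -379.6] [61.2 35.5] 88.8
top yellow [216 183  15  11 140] z0.0206 [601.5 196.6] [601.4 196.6] [23.2 35.9] 5.0
top yellow [325 220  38  31 752] z0.0175 [483.7 -98.4] [483.8 -98.6] [55.3 80.8] 16.5
scene blue [   0   66   71   73 3448] z-0.0784 [  714.7 -1169.9] [  699.1 -1202.4] [474.  197.7] 68.2
scene blue [250 133  25  19 250] z0.0176 [ 456.5 -349.8] [ 456.  -349.6] [75.3 48.7] 69.3
scene blue [ 24 153  24  19 230] z-0.4596 [ 887.5 -880.8] [ 883.5 -878.1] [56.5 62.8] 0.4
scene blue [ 95 242  54  62 634] z-0.4844 [1014.7 -360.2] [1008.7 -377.7] [239.4  28.5] 75.5
scene blue [428 259  14  10  82] z0.0202 [593.9 287.6] [593.8 287.2] [18.7 31.2] 4.8
scene blue [260 294  32  32 796] z0.0937 [903.2  11.6] [902.5  11.5] [76.8 71.7] 58.2
scene yellow [310 170  29  17 357] z0.0173 [ 485.5 -100.3] [ 485.  -100.4] [53.4 80.6] 16.1
scene yellow [392 244  15  11 102] z0.0200 [601.8 192.6] [601.5 192.9] [23.1 34.3] 6.3
scene yellow [ 366  355   36   38 1088] z0.0935 [902.1 288. ] [901.6 288.2] [75.1 74.1] 26.6
scene green [277 158  26  13 235] z0.0173 [ 492.  -219.6] [ 492. -220.] [45.4 72.3] 17.3
scene green [360 233  11   7  46] z0.0204 [611.2  98.2] [610.7  97.7] [14.3 27.5] 4.4
scene green [294 314  31  32 676] z0.0935 [904.  105.3] [902.4 103.5] [71.2 68. ] 30.9
```

```bash
sed -i 's/blue=(105,125,120),yellow=(24,34,150),green=(50,80,100)/blue=(100,128,120),yellow=(24,34,150),green=(45,88,100)/; s/>150)&(hsv\[...,2\]>60)/>(150 if col=="yellow" else 110))\&(hsv[...,2]>(110 if col=="yellow" else 45))/' h.py; python3 - <<'E'
from h import *
for n in("top","scene"):
    c=pickle.load(open(f"{n}0.pkl","rb"));W=cloud(c)
    for k in COL:
        for m,s,ce in comps(mask(c,k),40):
            z=np.median(W[m][:,2])
            if not .01<z<.03: continue
            h=0.018 if s[4]>200 else .02
            v,u=np.nonzero(m);p=plane(c,np.c_[u,v],h)[:,:2]
            r=cv2.minAreaRect((p*1000).astype(np.float32))
            print(n,k,s,"z%.4f"%z,np.round(p.mean(0)*1000,1),np.round(r[0],1),np.round(r[1],1),round(r[2],1))
    # roller barrel / cradle
    m=(W[...,2]>.03)&(W[...,2]<.065)&(W[...,0]>.4)&(W[...,0]<.7)&(W[...,1]>-.0)&(W[...,1]<.4)
    for mm,s,ce in comps(m.astype(np.uint8),80):
        p=W[mm];print(n,"z>30",s,np.round(p.mean(0),4),p[:,2].max(),np.round(cv2.minAreaRect((p[:,:2]*1000).astype(np.float32)),1) if 0 else cv2.minAreaRect((p[:,:2]*1000).astype(np.float32)))
    m=(W[...,2]>.024)&(W[...,2]<.065)&(W[...,0]>.5)&(W[...,0]<.68)&(W[...,1]<-.1)&(W[...,1]>-.3)
    for mm,s,ce in comps(m.astype(np.uint8),10):
        p=W[mm];print(n,"cradle",s,np.round(p.mean(0),4),p[:,2].max())
    m=(W[...,2]>.003)&(W[...,2]<.045)&(W[...,0]>.53)&(W[...,0]<.66)&(W[...,1]<-.12)&(W[...,1]>-.28)
    for mm,s,ce in comps(m.astype(np.uint8),100):
        p=W[mm];print(n,"cradlefoot",s,cv2.minAreaRect((p[:,:2]*1000).astype(np.float32)))
I=cv2.imread("pics/top0.png");cv2.imwrite("pics/c1.png",np.hstack([cv2.resize(I[160:280,150:310],None,fx=2.5,fy=2.5,interpolation=2),cv2.resize(I[160:280,330:490],None,fx=2.5,fy=2.5,interpolation=2)]))
E
```

```text
top blue [179 189  13   8  95] z0.0215 [592.6 291.1] [592. 291.] [30.2 17.3] 89.3
top blue [430 232  37  31 698] z0.0175 [ 452.5 -348.9] [ 452.6 -348.9] [76.7 51.6] 69.9
top yellow [443  62  26  15 164] z0.0114 [ 887.2 -367.4] [ 890.1 -379.6] [61.2 35.5] 88.8
top yellow [216 183  15  11 140] z0.0206 [601.5 196.6] [601.4 196.6] [23.2 35.9] 5.0
top yellow [325 220  38  31 750] z0.0175 [483.7 -98.3] [483.8 -98.5] [55.3 80.7] 16.5
top green [255 180  14   9 110] z0.0207 [610.  101.4] [610.5 101.6] [32.1 19.8] 90.0
top green [376 218  37  30 713] z0.0174 [ 488.6 -220.1] [ 488.9 -220.3] [53.3 78.5] 18.4
top z>30 [ 201  197   83   22 1203] [0.551  0.1444 0.0489] 0.06179800152090338 ((551.9026489257812, 145.90509033203125), (44.20802688598633, 199.38809204101562), 4.4561896324157715)
top z>30 [215 242  19  18 253] [0.4489 0.1864 0.0546] 0.06345519767661063 ((448.8219299316406, 188.22515869140625), (39.08674621582031, 38.46501541137695), 23.902294158935547)
top cradle [401 172   7   6  34] [ 0.6293 -0.2462  0.0283] 0.033852549924573413
top cradle [364 174   7   7  37] [ 0.6248 -0.1569  0.0285
[... 980 characters left out ...]
533939361572266, 38.85293197631836), 18.567018508911133)
scene z>30 [356 209  72  34 939] [0.561  0.147  0.0465] 0.058243966682870886 ((555.6939697265625, 144.09544372558594), (41.97275924682617, 199.6236572265625), 4.944967746734619)
scene cradle [261 175   6   5  20] [ 0.5842 -0.2522  0.0274] 0.03133349398002661
scene cradle [252 186   7   4  18] [ 0.6324 -0.2483  0.0289] 0.03237594672411729
scene cradle [287 186   7   7  20] [ 0.5806 -0.1609  0.0277] 0.03291723840933705
scene cradle [278 198   6   4  16] [ 0.6283 -0.1595  0.0278] 0.03116340454061047
scene cradlefoot [249 175  49  34 692] ((603.8014526367188, -205.74105834960938), (86.5927963256836, 121.19930267333984), 1.8691736459732056)
```

View pics/c1.png

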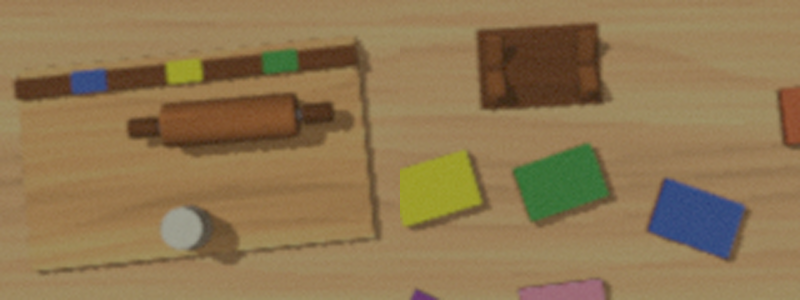

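```bash
cat > plan.py <<'E'
import numpy as np,sys
from scipy.spatial.transform import Rotation as Ro
from bench import arm
def yaw(R): return np.degrees(np.arctan2(R[1,2],R[0,2]))
def plan(pos,yawdeg,n=None,vmax=.040,wmax=7.0,start=None):
    s=arm.read_state();p=np.array(s["tcp_pos"]);R=Ro.from_quat(s["ee_rot"]).as_matrix()
    if start is not None:p,R=start
    # target: tool y down, tool z toward yaw (mod 180 choose nearest)
    best=None
    for yy in(yawdeg,yawdeg+180):
        z=np.array([np.cos(np.radians(yy)),np.sin(np.radians(yy)),0]);y=np.array([0,0,-1.]);x=np.cross(y,z)
        T=np.c_[x,y,z];rv=Ro.from_matrix(R.T@T).as_rotvec()
        if best is None or np.linalg.norm(rv)<np.linalg.norm(best[0]):best=(rv,T)
    rv,T=best;d=np.array(pos)-p
    k=n or int(max(1,np.ceil(np.linalg.norm(d)/vmax),np.ceil(np.degrees(np.linalg.norm(rv))/wmax)))
    rows=[];
    for i in range(k):
        tp=np.array(pos) if i==k-1 else p+(np.array(pos)-p)/(k-i)
        dp=np.round(R.T@(tp-p),4 if i==k-1 else 3)
        rr=Ro.from_matrix(R.T@T).as_rotvec()/(k-i);tr=np.round(np.degrees(rr),1)
        rows.append((dp.tolist(),tr.tolist()));p=p+R@dp;R=R@Ro.from_rotvec(np.radians(tr)).as_matrix()
    print("n",k,"yaw now %.1f"%yaw(Ro.from_quat(s["ee_rot"]).as_matrix()))
    for j in range(0,k,10):
        print("dp",[r[0] for r in rows[j:j+10]]);print("turn",[r[1] for r in rows[j:j+10]])
    return p,R
def st():
    s=arm.read_state();R=Ro.from_quat(s["ee_rot"]).as_matrix()
    print("t%.2f"%s["clock"],np.round(s["tcp_pos"],4),"yaw %.2f"%yaw(R),"ydown",np.round(R[:,1],4),"F",np.round(s["force"],1),"op %.4f"%s["opening"],"q",np.round(s["joints"],2))
E
python3 - <<'E'
from plan import *
st();plan([.54,.16,.25],5.3)
E
```

```text
t0.10 [0.1769 0.625  0.2305] yaw 74.20 ydown [-3.0e-04 -1.4e-03 -1.0e+00] F [ 0.   0.4 -0.3] op 0.0853 q [-1.39  0.33  0.04  1.47 -0.01  1.34 -0.06]
n 15 yaw now 74.2
dp [[0.032, -0.001, -0.023], [0.033, -0.001, -0.021], [0.035, -0.001, -0.018], [0.036, -0.001, -0.015], [0.038, -0.001, -0.012], [0.038, -0.001, -0.009], [0.039, -0.001, -0.006], [0.039, -0.001, -0.003], [0.039, -0.002, 0.001], [0.039, -0.001, 0.004]]
turn [[0.0, 4.6, 0.0], [0.0, 4.6, 0.0], [0.0, 4.6, 0.0], [0.0, 4.6, 0.0], [0.0, 4.6, 0.0], [0.0, 4.6, 0.0], [0.0, 4.6, 0.0], [0.0, 4.6, 0.0], [0.0, 4.6, 0.0], [0.0, 4.6, 0.0]]
dp [[0.039, -0.002, 0.007], [0.038, -0.001, 0.01], [0.037, -0.002, 0.013], [0.037, -0.001, 0.015], [0.0348, -0.002, 0.0185]]
turn [[0.0, 4.6, 0.0], [0.0, 4.6, 0.0], [0.0, 4.6, 0.0], [0.0, 4.5, 0.0], [0.0, 4.6, 0.1]]
```

servo_tool:
  jaw: [1,1,1,1,1,1,1,1,1,1]
  dp:
    - [0.032,-0.001,-0.023]
    - [0.033,-0.001,-0.021]
    - [0.035,-0.001,-0.018]
    - [0.036,-0.001,-0.015]
    - [0.038,-0.001,-0.012]
    - [0.038,-0.001,-0.009]
    - [0.039,-0.001,-0.006]
    - [0.039,-0.001,-0.003]
    - [0.039,-0.002,0.001]
    - [0.039,-0.001,0.004]
  turn:
    - [0,4.6,0]
    - [0,4.6,0]
    - [0,4.6,0]
    - [0,4.6,0]
    - [0,4.6,0]
    - [0,4.6,0]
    - [0,4.6,0]
    - [0,4.6,0]
    - [0,4.6,0]
    - [0,4.6,0]

```text
clock: 0.93
tcp_pos: [0.4196, 0.3144, 0.2424]
ee_rot: [-0.606, 0.364, -0.364, 0.606]
force: [0.5, 1.2, 0.4]
opening: 0.0855
```

servo_tool:
  jaw: [1,1,1,1,1,1,1]
  dp:
    - [0.039,-0.002,0.007]
    - [0.038,-0.001,0.01]
    - [0.037,-0.002,0.013]
    - [0.037,-0.001,0.015]
    - [0.035,-0.002,0.018]
    - [0,0,0]
    - [0,0,0]
  turn:
    - [0,4.6,0]
    - [0,4.6,0]
    - [0,4.6,0]
    - [0,4.5,0]
    - [0,4.6,0.1]
    - [0,0,0]
    - [0,0,0]

```text
clock: 1.52
tcp_pos: [0.5407, 0.1572, 0.2501]
ee_rot: [-0.521, 0.478, -0.478, 0.521]
force: [-0.1, 1.2, 0.1]
opening: 0.0851
```

```bash
cat >> plan.py <<'E'
import pickle,cv2
def wcap(name):
    s=arm.read_state();c=arm.capture("wrist");R=Ro.from_quat(s["ee_rot"]).as_matrix()
    A=np.eye(4);A[:3,:3]=R;A[:3,3]=s["tcp_pos"];A=A@c["mount"]
    c["R"]=A[:3,:3].T;c["t"]=-A[:3,:3].T@A[:3,3]
    cv2.imwrite(f"pics/{name}.png",c["frame"][:,:,::-1]);pickle.dump(dict(c),open(name+".pkl","wb"));return c
E
python3 - <<'E'
from plan import *
st();c=wcap("w1");print(c["mount"],c["camera_matrix"])
E
```

```text
t1.52 [0.5407 0.1572 0.2501] yaw 4.99 ydown [-2.e-04  7.e-04 -1.e+00] F [-0.1  1.2  0.1] op 0.0851 q [-0.84  0.15  0.54  1.68 -0.08  1.34 -0.2 ]
[[-8.49521684e-04  9.53997057e-01  2.99814767e-01 -7.64834636e-02]
 [ 6.12662837e-04 -2.99814322e-01  9.53997378e-01 -1.42785069e-01]
 [ 9.99999451e-01  9.94126825e-04 -3.29779776e-04 -5.82180369e-04]
 [ 0.00000000e+00  0.00000000e+00  0.00000000e+00  1.00000000e+00]] [[300.03941438   0.         321.97523976]
 [  0.         300.03941438 200.4461987 ]
 [  0.           0.           1.        ]]
```

View pics/w1.png

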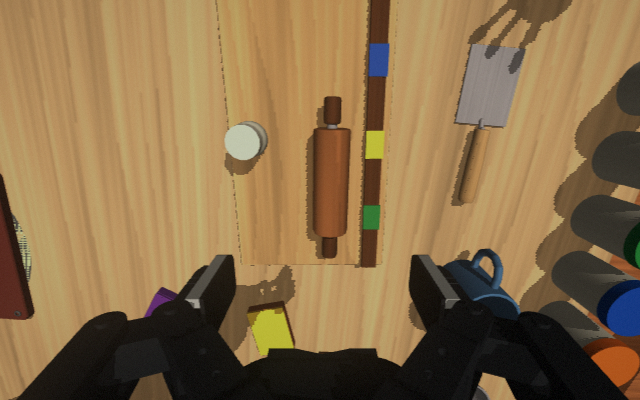

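```bash
cat > meas.py <<'E'
from h import *
def marks(c):
    W=cloud(c);o={}
    for k in COL:
        for m,s,ce in comps(mask(c,k),60):
            z=np.median(W[m][:,2]);v,u=np.nonzero(m);p=plane(c,np.c_[u,v],.02)[:,:2]*1000
            r=cv2.minAreaRect(p.astype(np.float32))
            print(k,s,"z%.4f"%z,np.round(p.mean(0),1),np.round(r[0],1),np.round(r[1],1),round(r[2],1))
            if max(r[1])<45: o[k]=np.array(r[0])
    return o
E
python3 - <<'E'
from meas import *
c=pickle.load(open("w1.pkl","rb"));W=cloud(c)
o=marks(c);d=o["blue"]-o["green"];print(np.linalg.norm(d),np.degrees(np.arctan2(-d[0],d[1])))
m=(W[...,2]>.03)&(W[...,2]<.07)&(W[...,0]>.4)&(W[...,0]<.7)&(W[...,1]>0)&(W[...,1]<.4)
for mm,s,ce in comps(m.astype(np.uint8),200):
    p=W[mm];print(s,"z",np.percentile(p[:,2],[50,98]),cv2.minAreaRect((p[:,:2]*1000).astype(np.float32)))
# table/board height check
for u,v in((150,100),(300,40),(270,200)):print(W[v,u])
E
```

```text
blue [369  44  20  32 606] z0.0214 [592.3 289.4] [592.2 289.1] [21.5 32.2] 5.3
blue [473 257  47  58 427] z0.0790 [804.    6.4] [819.5  11.7] [73.2 76.5] 76.0
blue [ 606  280   34   56 1462] z0.0937 [1002.9  -12.9] [998.5 -14. ] [ 46.9 102.7] 22.6
yellow [365 131  20  28 517] z0.0213 [601.3 194.2] [601.4 194. ] [22.7 32.9] 5.0
yellow [ 251  309   43   47 1308] z0.0180 [484.9 -96.5] [484.2 -96.9] [55.  80.4] 16.5
green [363 205  17  25 396] z0.0213 [609.8 100.3] [610.2  99.7] [21.2 34. ] 7.4
green [635 241   5  28 104] z0.0940 [983.8  77. ] [983.6  76. ] [ 5.3 43.4] 22.6
445.5968861646228 61.430498486467165
[ 312   96   38  163 4629] z [0.05165728 0.05662136] ((550.9856567382812, 145.7673797607422), (43.93648147583008, 199.23341369628906), 4.110783576965332)
[ 224  123   41   37 1166] z [0.05706598 0.05865924] ((447.9151306152344, 188.12759399414062), (39.47795486450195, 38.382713317871094), 4.264866828918457)
[0.31985093 0.22197378 0.00039728]
[0.50190461 0.30290314 0.01191714]
[0.47473189 0.10870469 0.01187372]
```

```bash
python3 - <<'E'
from plan import *
plan([.5512,.1455,.022],4.4,vmax=.035)
E
```

```text
n 7 yaw now 5.2
dp [[0.002, 0.033, 0.001], [0.002, 0.032, 0.002], [0.002, 0.033, 0.001], [0.002, 0.032, 0.002], [0.002, 0.033, 0.001], [0.002, 0.032, 0.002], [0.003, 0.0329, 0.0015]]
turn [[0.0, 0.1, -0.0], [0.0, 0.1, -0.0], [0.0, 0.1, -0.0], [0.0, 0.1, -0.0], [0.0, 0.1, -0.0], [0.0, 0.2, -0.0], [0.0, 0.1, -0.1]]
```

servo_tool:
  jaw: [1,1,1,1,1,1,1,1]
  dp:
    - [0.002,0.035,0.001]
    - [0.002,0.035,0.002]
    - [0.002,0.035,0.001]
    - [0.002,0.035,0.002]
    - [0.002,0.035,0.001]
    - [0.002,0.03,0.002]
    - [0.003,0.023,0.001]
    - [0,0,0]
  turn:
    - [0,0.1,0]
    - [0,0.1,0]
    - [0,0.1,0]
    - [0,0.1,0]
    - [0,0.1,0]
    - [0,0.2,0]
    - [0,0.1,0]
    - [0,0,0]

```text
clock: 2.23
tcp_pos: [0.5468, 0.1465, 0.0174]
ee_rot: [0.522, -0.481, 0.478, -0.518]
force: [-0.7, -0.4, -0.1]
opening: 0.0856
```

servo_tool:
  jaw: [0.7,0.5,0.3,0.1,0,0,0,0]
  dp:
    - [0,0,0]
    - [0,0,0]
    - [0,0,0]
    - [0,0,0]
    - [0,0,0]
    - [0,0,0]
    - [0,0,0]
    - [0,0,0]
  turn:
    - [0,0,0]
    - [0,0,0]
    - [0,0,0]
    - [0,0,0]
    - [0,0,0]
    - [0,0,0]
    - [0,0,0]
    - [0,0,0]

```text
clock: 2.9
tcp_pos: [0.5518, 0.1474, 0.0246]
ee_rot: [-0.518, 0.48, -0.479, 0.521]
force: [-2.8, -0.4, 10.1]
opening: 0.0422
```

```bash
python3 - <<'E'
from plan import *
st();wcap("w2")
E
```

```text
t2.90 [0.5518 0.1474 0.0246] yaw 4.53 ydown [ 0.0021  0.0039 -1.    ] F [-2.8 -0.4 10.1] op 0.0422 q [-0.75  0.4   0.5   1.89 -0.25  0.9  -0.06]
```

View pics/w2.png

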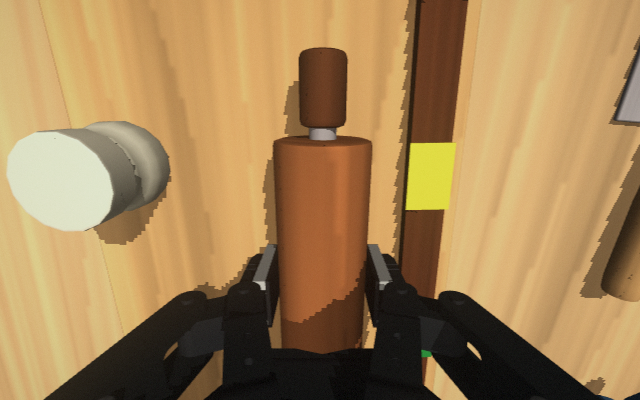

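```bash
python3 - <<'E'
from h import *
c=pickle.load(open("w2.pkl","rb"));W=cloud(c)
for v,u in((247,274),(250,272),(255,268),(270,262),(290,268),(310,268),(248,374),(250,376),(260,378),(280,380),(170,320),(220,320)):print(u,v,np.round(W[v,u],4))
x=W[130:300,225:420];s=(x[...,2]<.06)
for r in range(240,300,6):
    print(r,[tuple(np.round(W[r,u]*1000).astype(int)) for u in range(258,280,4)])
E
```

```text
274 247 [0.5269 0.1562 0.0343]
272 250 [0.5264 0.156  0.0372]
268 255 [0.5255 0.1563 0.0429]
262 270 [0.5251 0.1557 0.0554]
268 290 [0.5293 0.1525 0.0646]
268 310 [0.5294 0.1423 0.0635]
374 248 [0.5756 0.16   0.0352]
376 250 [0.576  0.1602 0.0378]
378 260 [0.5753 0.16   0.0473]
380 280 [0.5733 0.1596 0.0631]
320 170 [0.5461 0.2005 0.056 ]
320 220 [0.5477 0.1804 0.0561]
240 [(np.int64(515), np.int64(148), np.int64(11)), (np.int64(517), np.int64(149), np.int64(13)), (np.int64(519), np.int64(149), np.int64(13)), (np.int64(522), np.int64(149), np.int64(13)), (np.int64(524), np.int64(149), np.int64(12)), (np.int64(530), np.int64(165), np.int64(45))]
246 [(np.int64(515), np.int64(144), np.int64(11)), (np.int64(517), np.int64(145), np.int64(13)), (np.int64(523), np.int64(156), np.int64(33)), (np.int64(525), np.int64(156), np.int64(33)), (np.int64(527), np.int64(157), np.int64(34)), (np.int64(530), np.int64(161), np.int64(43))]
252 [(np.int64(515), np.int64(142), np.int64(13)), (np.int64(517), np.int64(141), np.int64(12)), (np.int64(524), np.int64(156), np.int64(40)), (np.int64(526), np.int6
[... 1381 characters left out ...]
 (np.int64(529), np.int64(153), np.int64(59)), (np.int64(530), np.int64(147), np.int64(51)), (np.int64(530), np.int64(141), np.int64(40))]
288 [(np.int64(526), np.int64(157), np.int64(71)), (np.int64(527), np.int64(153), np.int64(65)), (np.int64(528), np.int64(153), np.int64(65)), (np.int64(530), np.int64(151), np.int64(61)), (np.int64(530), np.int64(145), np.int64(51)), (np.int64(530), np.int64(138), np.int64(41))]
294 [(np.int64(527), np.int64(157), np.int64(74)), (np.int64(527), np.int64(152), np.int64(66)), (np.int64(528), np.int64(150), np.int64(64)), (np.int64(530), np.int64(149), np.int64(62)), (np.int64(530), np.int64(143), np.int64(53)), (np.int64(531), np.int64(135), np.int64(42))]
```

servo_tool:
  jaw: [0.62,0.62,0.62,0.62]
  dp:
    - [0,0,0]
    - [0,0,0]
    - [0,0,0]
    - [0,0,0]
  turn:
    - [0,0,0]
    - [0,0,0]
    - [0,0,0]
    - [0,0,0]

```text
clock: 3.28
tcp_pos: [0.551, 0.1465, 0.0226]
ee_rot: [-0.519, 0.48, -0.48, 0.52]
force: [0.2, -0.5, -0.6]
opening: 0.0529
```

```bash
python3 - <<'E'
from plan import *
st();wcap("w3")
from h import *
c=pickle.load(open("w3.pkl","rb"));W=cloud(c)
m=(W[...,2]>.045)&(W[...,2]<.07)&(W[...,1]>.17)&(W[...,1]<.25)&(W[...,0]>.5)
p=W[m];print(p.shape,p[:,0].min(),p[:,0].max(),p[:,2].max(), np.polyfit(p[:,1],p[:,0],1))
E
```

```text
t3.28 [0.551  0.1465 0.0226] yaw 4.51 ydown [ 2.e-04  2.e-03 -1.e+00] F [ 0.2 -0.5 -0.6] op 0.0529 q [-0.75  0.41  0.5   1.9  -0.25  0.9  -0.06]
(9121, 3) 0.5273396180328304 0.5681712848665186 0.058151974387051865 [-0.04763951  0.55670494]
```

View pics/w3.png

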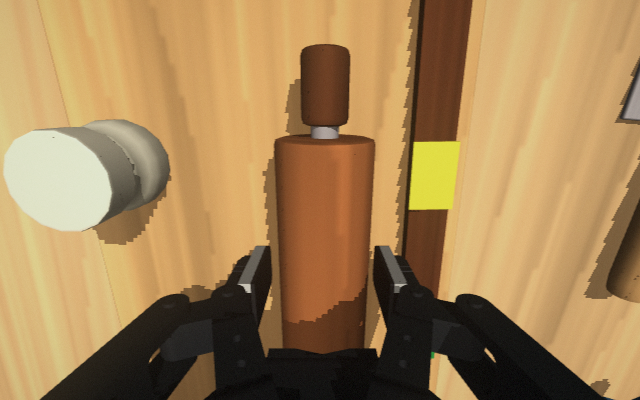

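servo_tool:
  jaw: [0.62,0.62,0.3,0.1,0,0,0,0]
  dp:
    - [0,0.0095,0]
    - [0,0,0]
    - [0,0,0]
    - [0,0,0]
    - [0,0,0]
    - [0,0,0]
    - [0,0,0]
    - [0,0,0]
  turn:
    - [0,0,0]
    - [0,0,0]
    - [0,0,0]
    - [0,0,0]
    - [0,0,0]
    - [0,0,0]
    - [0,0,0]
    - [0,0,0]

```text
clock: 4.0
tcp_pos: [0.5508, 0.1464, 0.0128]
ee_rot: [-0.519, 0.48, -0.48, 0.52]
force: [-0.4, 0.3, -1.9]
opening: 0.0423
```

servo_tool:
  jaw: [0,0,0,0,0]
  dp:
    - [0,-0.015,0]
    - [0,-0.03,0]
    - [0,-0.035,0]
    - [0,-0.035,0]
    - [0,0,0]
  turn:
    - [0,0,0]
    - [0,0,0]
    - [0,0,0]
    - [0,0,0]
    - [0,0,0]

```text
clock: 4.42
tcp_pos: [0.5545, 0.1468, 0.1346]
ee_rot: [-0.515, 0.479, -0.481, 0.523]
force: [1.8, 0.9, -1.5]
opening: 0.0428
```

```bash
python3 - <<'E'
from plan import *
st();wcap("w4")
from h import *
c=pickle.load(open("w4.pkl","rb"));W=cloud(c)
plan([.604,-.204,.14],3.0)
E
```

```text
t4.42 [0.5545 0.1468 0.1346] yaw 4.45 ydown [ 0.0086  0.0059 -0.9999] F [ 1.8  0.9 -1.5] op 0.0428 q [-0.8   0.26  0.54  1.81 -0.16  1.1  -0.12]
n 9 yaw now 4.5
dp [[0.039, -0.001, 0.003], [0.039, -0.001, 0.003], [0.039, -0.001, 0.003], [0.039, -0.001, 0.003], [0.039, -0.001, 0.003], [0.04, -0.001, 0.003], [0.039, -0.001, 0.003], [0.04, -0.001, 0.003], [0.0394, -0.0015, 0.0035]]
turn [[-0.0, 0.2, -0.0], [-0.0, 0.2, -0.0], [-0.1, 0.2, -0.0], [-0.0, 0.1, -0.0], [-0.1, 0.2, -0.1], [-0.0, 0.1, -0.0], [-0.1, 0.2, -0.1], [-0.0, 0.1, -0.0], [-0.1, 0.2, -0.1]]
```

View pics/w4.png

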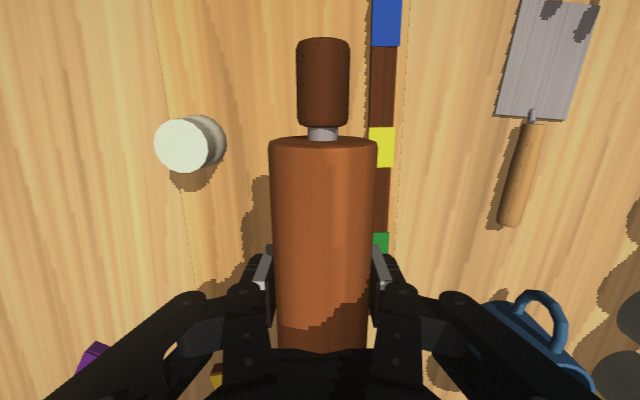

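```bash
python3 - <<'E'
from plan import *
plan([.504,-.26,.2],3.0)
E
```

```text
n 11 yaw now 4.5
dp [[0.036, -0.006, -0.007], [0.037, -0.006, -0.007], [0.037, -0.007, -0.007], [0.036, -0.006, -0.007], [0.037, -0.007, -0.007], [0.036, -0.006, -0.007], [0.037, -0.007, -0.007], [0.037, -0.006, -0.007], [0.036, -0.006, -0.007], [0.037, -0.007, -0.007]]
turn [[-0.0, 0.1, -0.0], [-0.0, 0.1, -0.0], [-0.0, 0.1, -0.0], [-0.0, 0.1, -0.0], [-0.1, 0.2, -0.0], [-0.0, 0.1, -0.0], [-0.1, 0.2, -0.1], [-0.0, 0.1, -0.0], [-0.1, 0.2, -0.1], [-0.0, 0.1, -0.0]]
dp [[0.0363, -0.0062, -0.0064]]
turn [[-0.1, 0.2, -0.1]]
```

servo_tool:
  jaw: [0,0,0,0,0,0,0,0,0,0]
  dp:
    - [0.036,-0.006,-0.007]
    - [0.037,-0.006,-0.007]
    - [0.037,-0.006,-0.007]
    - [0.037,-0.006,-0.007]
    - [0.037,-0.006,-0.007]
    - [0.037,-0.006,-0.007]
    - [0.037,-0.006,-0.007]
    - [0.037,-0.006,-0.007]
    - [0.037,-0.006,-0.007]
    - [0.037,-0.006,-0.007]
  turn:
    - [0,0.1,0]
    - [0,0.1,0]
    - [0,0.1,0]
    - [0,0.1,0]
    - [0,0.1,0]
    - [0,0.2,0]
    - [0,0.2,0]
    - [0,0.2,0]
    - [0,0.2,0]
    - [0,0.2,0]

```text
clock: 5.3
tcp_pos: [0.5054, -0.2283, 0.1866]
ee_rot: [-0.513, 0.488, -0.486, 0.513]
force: [1.0, -0.3, -2.2]
opening: 0.0424
```

servo_tool:
  jaw: [0,0,0,0]
  dp:
    - [0.036,-0.006,-0.007]
    - [0,0,0]
    - [0,0,0]
    - [0,0,0]
  turn:
    - [0,0,0]
    - [0,0,0]
    - [0,0,0]
    - [0,0,0]

```text
clock: 5.63
tcp_pos: [0.5009, -0.2628, 0.1921]
ee_rot: [-0.513, 0.488, -0.486, 0.513]
force: [0.1, 0.3, -1.9]
opening: 0.0426
```

```bash
python3 - <<'E'
from plan import *
st();wcap("w5")
E
```

```text
t5.63 [ 0.5009 -0.2628  0.1921] yaw 2.97 ydown [-0.0017  0.0023 -1.    ] F [ 0.1  0.3 -1.9] op 0.0426 q [-0.29  0.23  0.81  1.76 -0.18  1.23  0.62]
```

View pics/w5.png

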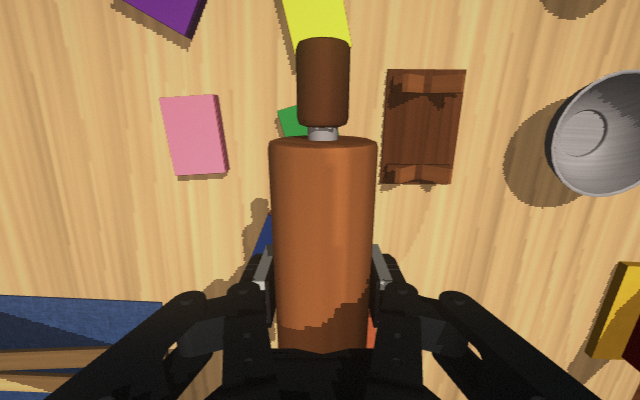

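```bash
python3 - <<'E'
from h import *
c=pickle.load(open("w5.pkl","rb"));W=cloud(c)
roi=np.zeros(W.shape[:2],bool);roi[55:195,380:475]=1
m=roi&(W[...,2]>.026)&(W[...,2]<.05)
for mm,s,ce in comps(m.astype(np.uint8),8):print(s,np.round(W[mm].mean(0),4),W[mm][:,2].max())
hsv=up(c);m=roi&(hsv[...,2]<125);m2=roi&(W[...,2]>.0025)
for m in(m2,):
    p=W[m]*1000;print(len(p),cv2.minAreaRect(p[:,:2].astype(np.float32)),np.percentile(p[:,0],[1,99]),np.percentile(p[:,1],[1,99]))
# saddle faces: rows profile along y for inner strip
m=roi&(W[...,2]>.01)
p=W[m]*1000
for lo,hi in((-.28,-.2),(-.2,-.12)):
    q=p[(p[:,1]>lo*1000)&(p[:,1]<hi*1000)];print(np.round(np.percentile(q[:,1],[2,50,98]),1),np.round(np.percentile(q[:,0],[2,50,98]),1))
# V: height vs x in saddle strip
q=p
# roller axis y extents relative to tcp: far barrel end
b=(W[...,2]>.15)&(W[...,1]>-.25)
m=b[:, :].copy();m[:, :260]=0;m[:,385:]=0;m[250:]=0
p=W[m]*1000;print("roller",len(p),cv2.minAreaRect(p[:,:2].astype(np.float32)),p[:,1].max(),np.percentile(p[:,2],98))
rw=np.arange(36,44);
E
```

```text
[402  74  12  18 176] [ 0.5753 -0.1602  0.0292] 0.0322671321464898
[452  74  13  19 195] [ 0.6245 -0.1584  0.0291] 0.03313451833093704
[394 167  10  17 138] [ 0.5791 -0.2502  0.0293] 0.032337071389362294
[440 168  13  16 149] [ 0.6286 -0.2478  0.029 ] 0.03312689003558717
8540 ((578.4009399414062, -208.01702880859375), (148.7632598876953, 132.21144104003906), 13.728628158569336) [561.23062738 641.31588667] [-262.42435633 -145.20099084]
[-257.  -248.2 -240.3] [572.2 609.9 633. ]
[-186.8 -159.9 -151.2] [496.6 602.7 628.1]
roller 16854 ((497.5438232421875, -204.7649383544922), (43.56534957885742, 82.12665557861328), 2.688427686691284) -163.7403979961283 236.60665812401245
```

```bash
python3 - <<'E'
from plan import *
a=plan([.603,-.2034,.10],2.7,vmax=.035)
E
```

```text
n 5 yaw now 3.1
dp [[-0.011, 0.018, 0.021], [-0.01, 0.019, 0.021], [-0.011, 0.018, 0.021], [-0.011, 0.019, 0.021], [-0.0102, 0.018, 0.0207]]
turn [[0.0, 0.1, -0.0], [0.0, 0.1, -0.0], [0.0, 0.1, -0.1], [0.0, 0.0, -0.0], [0.1, 0.1, -0.1]]
```

servo_tool:
  jaw: [0,0,0,0,0,0,0,0]
  dp:
    - [-0.011,0.018,0.021]
    - [-0.01,0.019,0.021]
    - [-0.011,0.018,0.021]
    - [-0.011,0.019,0.021]
    - [-0.01,0.018,0.021]
    - [0,0,0]
    - [0,0,0]
    - [0,0,0]
  turn:
    - [0,0.1,0]
    - [0,0.1,0]
    - [0,0.1,0]
    - [0,0.1,0]
    - [0,0,0]
    - [0,0,0]
    - [0,0,0]
    - [0,0,0]

```text
clock: 6.35
tcp_pos: [0.6033, -0.204, 0.1007]
ee_rot: [-0.512, 0.489, -0.487, 0.512]
force: [-0.4, -0.4, -2.0]
opening: 0.0427
```

```bash
python3 - <<'E'
from plan import *
st();plan([.603,-.2034,.018],2.7,vmax=.02)
E
```

```text
t6.35 [ 0.6033 -0.204   0.1007] yaw 2.69 ydown [-0.0015  0.0016 -1.    ] F [-0.4 -0.4 -2. ] op 0.0427 q [-0.28  0.48  0.71  1.68 -0.35  1.12  0.57]
n 5 yaw now 2.7
dp [[-0.0, 0.017, -0.0], [-0.0, 0.016, -0.0], [-0.0, 0.017, -0.0], [-0.0, 0.016, -0.0], [-0.0005, 0.0167, -0.0002]]
turn [[0.0, -0.0, -0.0], [0.0, -0.0, -0.0], [0.0, -0.0, -0.0], [0.0, -0.0, -0.0], [0.1, -0.0, -0.1]]
```

servo_tool:
  jaw: [0,0,0,0,0,0,0,0]
  dp:
    - [0,0.02,0]
    - [0,0.02,0]
    - [0,0.02,0]
    - [0,0.013,0]
    - [0,0.005,0]
    - [0,0.003,0]
    - [0,0,0]
    - [0,0,0]
  turn:
    - [0,0,0]
    - [0,0,0]
    - [0,0,0]
    - [0,0,0]
    - [0,0,0]
    - [0,0,0]
    - [0,0,0]
    - [0,0,0]

```text
clock: 7.02
tcp_pos: [0.6041, -0.2052, 0.0213]
ee_rot: [-0.51, 0.489, -0.489, 0.512]
force: [-0.5, -0.4, -2.4]
opening: 0.0427
```

```bash
python3 - <<'E'
from plan import *
st()
E
```

```text
t7.02 [ 0.6041 -0.2052  0.0213] yaw 2.58 ydown [ 0.0012  0.0014 -1.    ] F [-0.5 -0.4 -2.4] op 0.0427 q [-0.24  0.57  0.66  1.73 -0.42  0.98  0.62]
```

servo_tool:
  jaw: [0,0,0,0,0]
  dp:
    - [-0.0015,0.002,-0.001]
    - [0,0.002,0]
    - [0,0.0015,0]
    - [0,0,0]
    - [0,0,0]
  turn:
    - [0,0,0]
    - [0,0,0]
    - [0,0,0]
    - [0,0,0]
    - [0,0,0]

```text
clock: 7.43
tcp_pos: [0.6037, -0.2033, 0.0154]
ee_rot: [-0.51, 0.488, -0.489, 0.512]
force: [3.2, 1.2, 2.3]
opening: 0.0426
```

servo_tool:
  jaw: [0.52,0.55,0.62,0.7,0.7,0.7,0.7,0.75,0.85]
  dp:
    - [0,0,0]
    - [0,0,0]
    - [0,0,0]
    - [0,0,0]
    - [0,-0.01,0]
    - [0,-0.03,0]
    - [0,-0.04,0]
    - [0,-0.04,0]
    - [0,-0.03,0]
  turn:
    - [0,0,0]
    - [0,0,0]
    - [0,0,0]
    - [0,0,0]
    - [0,0,0]
    - [0,0,0]
    - [0,0,0]
    - [0,0,0]
    - [0,0,0]

```text
clock: 8.18
tcp_pos: [0.6026, -0.2045, 0.1686]
ee_rot: [-0.51, 0.489, -0.489, 0.512]
force: [0.7, 0.2, 1.0]
opening: 0.0722
```

```bash
python3 - <<'E'
from plan import *
st();wcap("w6")
from h import *
c=pickle.load(open("w6.pkl","rb"));W=cloud(c)
m=(W[...,2]>.04)&(W[...,2]<.08)&(W[...,0]>.55)&(W[...,0]<.65)&(W[...,1]<-.08)
m[250:]=0
p=W[m]*1000;print(cv2.minAreaRect(p[:,:2].astype(np.float32)),np.percentile(p[:,2],98),p[:,1].max())
c=arm.capture("top");cv2.imwrite("pics/t6.png",cv2.resize(c["frame"][140:300,150:500,::-1],None,fx=2,fy=2));W=cloud(c)
m=(W[...,2]>.037)&(W[...,2]<.08)&(W[...,0]>.55)&(W[...,0]<.65)&(W[...,1]<-.08)&(W[...,1]>-.35)
p=W[m]*1000
if len(p):print("top",cv2.minAreaRect(p[:,:2].astype(np.float32)))
E
```

```text
t8.18 [ 0.6026 -0.2045  0.1686] yaw 2.54 ydown [ 1.7e-03  9.0e-04 -1.0e+00] F [0.7 0.2 1. ] op 0.0722 q [-0.31  0.42  0.75  1.61 -0.3   1.23  0.54]
((601.7789306640625, -183.25509643554688), (43.03356170654297, 156.99252319335938), 2.5503311157226562) 59.73958336625022 -104.5720726985509
top ((606.206298828125, -128.2283935546875), (50.41798782348633, 31.509479522705078), 89.5197982788086)
```

View pics/w6.png

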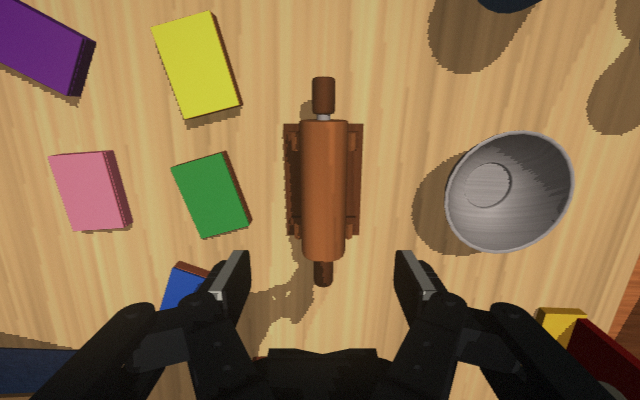

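View pics/t6.png

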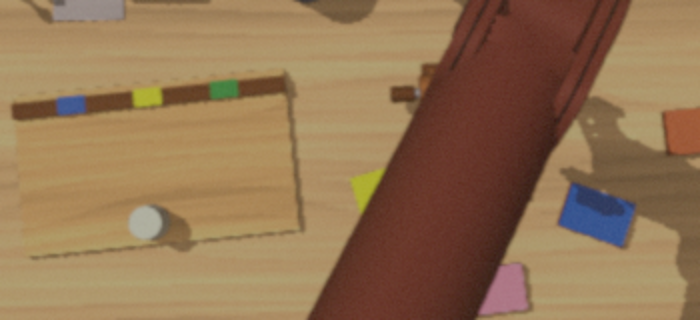

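```bash
cat > tiles.py <<'E'
from h import *
def tiles(c,ks=COL,h=.018,amin=300):
    W=cloud(c);o={}
    for k in ks:
        for m,s,ce in comps(mask(c,k),amin):
            z=np.median(W[m][:,2])
            if abs(z-h)>.006: continue
            cn=max(cv2.findContours(m.astype(np.uint8),0,1)[0],key=len)[:,0]
            p=plane(c,cn,h)[:,:2]*1000;r=cv2.minAreaRect(p.astype(np.float32))
            a=r[2]
            w=list(r[1])
            if w[0]>w[1]:a-=90
            a=(a+90)%180-90
            print(k,s,"z%.4f"%z,np.round(r[0],1),np.round(sorted(w),1),"yaw55 %.1f"%a);o[k]=(r[0],a)
    return o
E
python3 - <<'E'
from tiles import *
from plan import *
c=pickle.load(open("w6.pkl","rb"));o=tiles(c)
(x,y),a=o["green"]
plan([x/1000,y/1000,.10],a)
E
```

```text
blue [ 160  268   46   43 1004] z0.0182 [ 448.9 -338.4] [36.9 61.4] yaw55 -20.3
yellow [ 150   10   89  109 5858] z0.0183 [483.8 -99.5] [54.9 79.1] yaw55 16.5
green [ 171  153   78   85 4016] z0.0182 [ 489.  -221.6] [54.7 79.6] yaw55 18.6
n 4 yaw now 2.5
dp [[0.003, 0.018, -0.029], [0.001, 0.017, -0.029], [-0.002, 0.018, -0.03], [-0.0033, 0.0176, -0.0289]]
turn [[-0.1, -4.0, 0.0], [-0.1, -4.0, 0.0], [-0.1, -4.0, 0.0], [-0.2, -4.1, 0.1]]
```

```bash
python3 - <<'E'
from h import *
c=pickle.load(open("w3.pkl","rb"));W=cloud(c)
for r in range(238,262,2):
    print(r,[tuple((W[r,u]*1000).round().astype(int).tolist()) for u in range(256,276,4)],[tuple((W[r,u]*1000).round().astype(int).tolist()) for u in range(374,390,4)])
E
```

```text
238 [(513, 150, 13), (515, 150, 11), (518, 150, 12), (520, 151, 12), (522, 151, 12)] [(579, 155, 11), (581, 155, 13), (583, 155, 12), (586, 156, 12)]
240 [(513, 149, 14), (516, 149, 13), (518, 149, 12), (520, 149, 12), (522, 149, 12)] [(579, 154, 13), (581, 154, 12), (583, 154, 12), (586, 155, 12)]
242 [(513, 148, 13), (515, 148, 12), (518, 148, 12), (520, 148, 12), (522, 149, 13)] [(579, 153, 12), (581, 153, 12), (584, 153, 12), (586, 153, 12)]
244 [(513, 146, 11), (515, 146, 12), (518, 147, 13), (520, 147, 12), (522, 147, 13)] [(579, 152, 13), (581, 152, 12), (584, 152, 13), (586, 152, 12)]
246 [(517, 154, 31), (519, 155, 31), (521, 155, 31), (523, 154, 29), (522, 146, 12)] [(576, 158, 28), (577, 159, 31), (579, 159, 31), (581, 159, 30)]
248 [(518, 155, 33), (519, 155, 33), (521, 154, 32), (523, 154, 31), (522, 144, 11)] [(576, 157, 28), (577, 159, 33), (578, 160, 34), (580, 160, 33)]
250 [(518, 154, 35), (520, 155, 35), (522, 155, 35), (523, 153, 32), (522, 144, 13)] [(576, 156, 28), (576, 159, 36), (578, 159, 35), (580, 160, 37)]
252 [(519, 155, 38), (520, 154, 37), (522, 155, 38), (523, 152, 31), (522, 142, 12)] [(576, 155, 29), (576, 160, 38), (578, 159, 37), (579, 160, 38)]
254 [(519, 154, 39), (521, 154, 38), (523, 155, 40), (523, 151, 32), (522, 141, 13)] [(576, 154, 29), (576, 159, 39), (578, 159, 39), (580, 159, 38)]
256 [(519, 154, 41), (521, 155, 42), (523, 155, 42), (523, 150, 32), (523, 140, 13)] [(576, 152, 29), (576, 158, 39), (577, 160, 43), (579, 159, 41)]
258 [(520, 155, 44), (522, 155, 44), (523, 154, 41), (523, 149, 32), (522, 138, 11)] [(576, 152, 30), (576, 157, 40), (577, 159, 43), (579, 159, 43)]
260 [(520, 155, 45), (522, 155, 45), (523, 154, 43), (524, 149, 34), (522, 137, 12)] [(576, 151, 30), (576, 156, 40), (576, 159, 45), (578, 160, 45)]
```

servo_tool:
  jaw: [0.85,0.85,0.85,0.85,0.85,0.85]
  dp:
    - [0.003,0.018,-0.029]
    - [0.001,0.017,-0.029]
    - [-0.002,0.018,-0.03]
    - [-0.003,0.018,-0.029]
    - [0,0,0]
    - [0,0,0]
  turn:
    - [-0.1,-4,0]
    - [-0.1,-4,0]
    - [-0.1,-4,0]
    - [-0.1,-4.1,0.1]
    - [0,0,0]
    - [0,0,0]

```text
clock: 8.78
tcp_pos: [0.4839, -0.2202, 0.0934]
ee_rot: [0.575, -0.416, 0.409, -0.573]
force: [0.5, -0.2, 0.6]
opening: 0.0726
```

```bash
python3 - <<'E'
from plan import *
st();wcap("w7")
from tiles import *
tiles(pickle.load(open("w7.pkl","rb")))
E
```

```text
t8.78 [ 0.4839 -0.2202  0.0934] yaw 18.56 ydown [-0.0095  0.0036 -0.9999] F [ 0.5 -0.2  0.6] op 0.0726 q [-0.29  0.26  0.73  1.93 -0.2   1.03  0.85]
blue [ 235  291   59   71 2284] z0.0181 [ 459.4 -343.3] [46.9 61.7] yaw55 -19.6
yellow [ 338    0   92  111 9024] z0.0182 [ 485.4 -105.2] [54.4 67. ] yaw55 16.5
green [ 293  164   74   97 6839] z0.0182 [ 488.6 -221.5] [54.4 78.7] yaw55 18.6
```

View pics/w7.png

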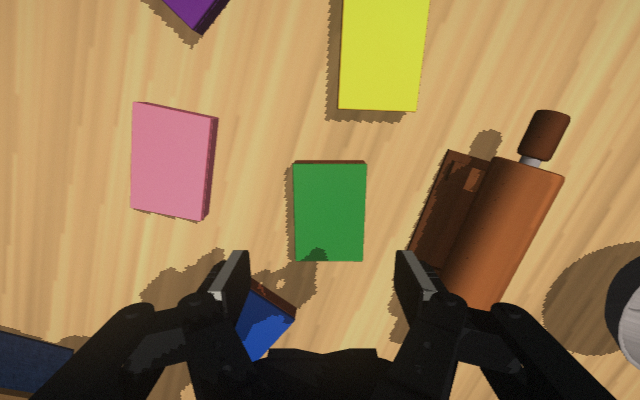

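```bash
python3 - <<'E'
from plan import *
plan([.4888,-.2215,.0045],18.6,n=5)
E
```

```text
n 5 yaw now 18.6
dp [[0.001, 0.018, 0.001], [0.0, 0.018, 0.0], [0.001, 0.018, 0.001], [0.0, 0.018, 0.0], [0.0005, 0.0178, 0.0005]]
turn [[0.1, 0.0, -0.1], [0.1, 0.0, -0.0], [0.1, 0.0, -0.1], [0.0, 0.0, -0.0], [0.1, 0.0, -0.1]]
```

servo_tool:
  jaw: [0.85,0.85,0.85,0.85,0.85,0.85,0.85]
  dp:
    - [0.001,0.022,0.001]
    - [0,0.022,0]
    - [0.001,0.022,0.001]
    - [0,0.013,0]
    - [0,0.004,0]
    - [0,0,0]
    - [0,0,0]
  turn:
    - [0.1,0,-0.1]
    - [0.1,0,0]
    - [0.1,0,-0.1]
    - [0,0,0]
    - [0.1,0,-0.1]
    - [0,0,0]
    - [0,0,0]

```text
clock: 9.42
tcp_pos: [0.4891, -0.2216, 0.0118]
ee_rot: [0.575, -0.411, 0.413, -0.575]
force: [1.2, 0.1, 0.6]
opening: 0.0725
```

```bash
python3 - <<'E'
from plan import *
st();plan([.4888,-.2215,.0045],18.6,n=1)
E
```

```text
t9.42 [ 0.4891 -0.2216  0.0118] yaw 18.69 ydown [ 0.0016 -0.0012 -1.    ] F [1.2 0.1 0.6] op 0.0725 q [-0.23  0.39  0.67  1.99 -0.32  0.86  0.94]
n 1 yaw now 18.7
dp [[-0.0002, 0.0073, -0.0003]]
turn [[-0.1, 0.1, 0.1]]
```

servo_tool:
  jaw: [0.85,0.85,0.4,0,0,0,0,0]
  dp:
    - [0,0.007,0]
    - [0,0,0]
    - [0,0,0]
    - [0,0,0]
    - [0,0,0]
    - [0,0,0]
    - [0,0,0]
    - [0,0,0]
  turn:
    - [0,0,0]
    - [0,0,0]
    - [0,0,0]
    - [0,0,0]
    - [0,0,0]
    - [0,0,0]
    - [0,0,0]
    - [0,0,0]

```text
clock: 10.08
tcp_pos: [0.4887, -0.2213, 0.0048]
ee_rot: [-0.574, 0.412, -0.413, 0.575]
force: [-2.1, 1.4, 5.0]
opening: 0.0535
```

```bash
python3 - <<'E'
from plan import *
st();wcap("w8")
from tiles import *
tiles(pickle.load(open("w8.pkl","rb")))
E
```

```text
t10.08 [ 0.4887 -0.2213  0.0048] yaw 18.69 ydown [ 1.7e-03 -4.0e-04 -1.0e+00] F [-2.1  1.4  5. ] op 0.0535 q [-0.22  0.41  0.66  1.99 -0.33  0.85  0.95]
blue [169 372  47  28 775] z0.0181 [ 444.1 -318.6] [16.5 26.4] yaw55 -20.4
yellow [  339     0   150   107 14436] z0.0182 [ 489.6 -119. ] [38.1 54.1] yaw55 -73.5
green [  262   192   121   146 16290] z0.0181 [ 488.  -221.4] [54.5 79.6] yaw55 18.7
```

View pics/w8.png

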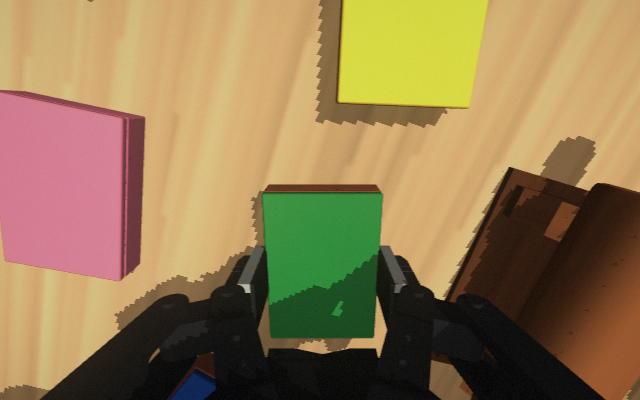

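servo_tool:
  jaw: [0,0,0,0,0]
  dp:
    - [0,-0.015,0]
    - [0,-0.03,0]
    - [0,-0.03,0]
    - [0,-0.03,0]
    - [0,0,0]
  turn:
    - [0,0,0]
    - [0,0,0]
    - [0,0,0]
    - [0,0,0]
    - [0,0,0]

```text
clock: 10.55
tcp_pos: [0.4909, -0.2228, 0.1145]
ee_rot: [-0.573, 0.41, -0.415, 0.576]
force: [1.8, -0.8, -0.7]
opening: 0.0532
```

```bash
python3 - <<'E'
from plan import *
st();plan([.5647,.0955,.09],5.35)
E
```

```text
t10.55 [ 0.4909 -0.2228  0.1145] yaw 18.65 ydown [ 0.0085 -0.0019 -1.    ] F [ 1.8 -0.8 -0.7] op 0.0532 q [-0.31  0.24  0.74  1.91 -0.19  1.05  0.84]
n 9 yaw now 18.6
dp [[-0.031, 0.003, 0.019], [-0.031, 0.003, 0.018], [-0.032, 0.003, 0.017], [-0.032, 0.003, 0.017], [-0.033, 0.002, 0.016], [-0.033, 0.002, 0.015], [-0.034, 0.003, 0.014], [-0.034, 0.003, 0.013], [-0.0337, 0.0021, 0.0125]]
turn [[-0.1, 1.5, 0.0], [-0.0, 1.5, 0.0], [-0.1, 1.5, 0.0], [-0.0, 1.5, 0.0], [-0.1, 1.5, 0.0], [-0.0, 1.4, 0.1], [-0.1, 1.5, 0.0], [-0.0, 1.4, 0.1], [-0.1, 1.5, 0.0]]
```

servo_tool:
  jaw: [0,0,0,0,0,0,0,0,0]
  dp:
    - [-0.031,0.001,0.019]
    - [-0.031,0.001,0.018]
    - [-0.032,0.001,0.017]
    - [-0.032,0.001,0.017]
    - [-0.033,0.001,0.016]
    - [-0.033,0.001,0.015]
    - [-0.034,0.001,0.014]
    - [-0.034,0.001,0.013]
    - [-0.034,0.001,0.012]
  turn:
    - [0,1.5,0]
    - [0,1.5,0]
    - [0,1.5,0]
    - [0,1.5,0]
    - [0,1.5,0]
    - [0,1.4,0]
    - [0,1.5,0]
    - [0,1.4,0]
    - [0,1.5,0]

```text
clock: 11.3
tcp_pos: [0.561, 0.0993, 0.0997]
ee_rot: [-0.523, 0.476, -0.476, 0.523]
force: [1.6, -0.9, -1.1]
opening: 0.0534
```

servo_tool:
  jaw: [0,0,0]
  dp:
    - [0,0.02,0]
    - [0,0,0]
    - [0,0,0]
  turn:
    - [0,0,0]
    - [0,0,0]
    - [0,0,0]

```text
clock: 11.55
tcp_pos: [0.5602, 0.097, 0.079]
ee_rot: [0.524, -0.476, 0.476, -0.522]
force: [0.7, -0.9, -1.2]
opening: 0.0535
```

```bash
python3 - <<'E'
from plan import *
st();wcap("w9")
from meas import *
c=pickle.load(open("w9.pkl","rb"));marks(c)
E
```

```text
t11.55 [0.5602 0.097  0.079 ] yaw 5.42 ydown [-0.0015 -0.002  -1.    ] F [ 0.7 -0.9 -1.2] op 0.0535 q [-0.75  0.34  0.59  1.86 -0.22  1.01  0.03]
blue [607 281  33  38 266] z0.0543 [805.4  53.2] [804.4  54.3] [ 9.1 48.5] 52.1
blue [564 288  63  62 638] z0.0266 [779.1  35. ] [794.3  33.2] [24.9 75.8] 61.2
blue [ 525  296  115   99 4012] z0.0642 [793.   -1.1] [791.   13.2] [ 55.8 143. ] 49.3
yellow [ 385   48   40   60 2152] z0.0214 [601.5 194.9] [601.6 194.4] [22.5 34.2] 5.4
green [  262   192   148   146 17374] z0.0922 [566.3  61.8] [573.1  55.1] [104.4 124.2] 5.5
```

View pics/w9.png

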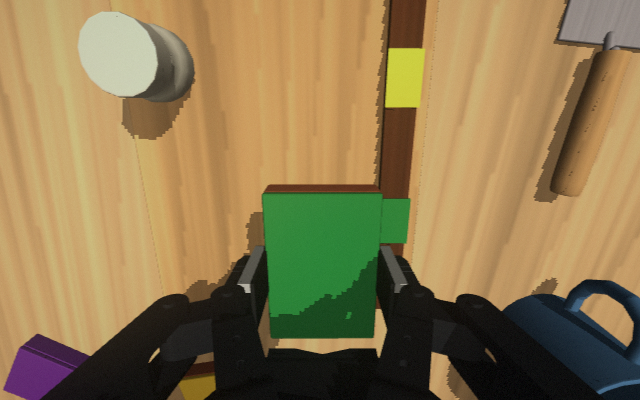

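```bash
python3 - <<'E'
from plan import *
plan([.5687,.096,.022],5.35,n=3)
E
```

```text
n 3 yaw now 5.3
dp [[0.0, 0.019, 0.003], [0.0, 0.019, 0.002], [0.0009, 0.0199, 0.0028]]
turn [[0.0, -0.0, 0.0], [0.0, -0.0, 0.0], [0.0, -0.0, 0.1]]
```

servo_tool:
  jaw: [0,0,0,0,0,0]
  dp:
    - [0,0.02,0.003]
    - [0,0.02,0.003]
    - [0.001,0.012,0.002]
    - [0,0.005,0]
    - [0,0,0]
    - [0,0,0]
  turn:
    - [0,0,0]
    - [0,0,0]
    - [0,0,0]
    - [0,0,0]
    - [0,0,0]
    - [0,0,0]

```text
clock: 12.1
tcp_pos: [0.5696, 0.0965, 0.0236]
ee_rot: [-0.523, 0.476, -0.477, 0.523]
force: [0.3, 0.8, -1.1]
opening: 0.0532
```

```bash
python3 - <<'E'
from plan import *
st();plan([.5687,.096,.0165],5.35,n=2)
E
```

```text
t12.10 [0.5696 0.0965 0.0236] yaw 5.34 ydown [ 1.2e-03 -7.0e-04 -1.0e+00] F [ 0.3  0.8 -1.1] op 0.0532 q [-0.7   0.43  0.56  1.88 -0.28  0.91  0.08]
n 2 yaw now 5.3
dp [[0.0, 0.004, -0.0], [0.0004, 0.0031, -0.0009]]
turn [[-0.0, -0.0, 0.0], [-0.1, -0.0, 0.0]]
```

servo_tool:
  jaw: [0,0,0,0,0]
  dp:
    - [0,0.003,-0.001]
    - [0,0.003,0]
    - [0,0.001,0]
    - [0,0,0]
    - [0,0,0]
  turn:
    - [0,0,0]
    - [0,0,0]
    - [0,0,0]
    - [0,0,0]
    - [0,0,0]

```text
clock: 12.52
tcp_pos: [0.5685, 0.0972, 0.0168]
ee_rot: [-0.523, 0.476, -0.476, 0.523]
force: [-3.2, 0.1, 6.5]
opening: 0.0534
```

servo_tool:
  jaw: [0,0,0,0,0,0]
  dp:
    - [0.001,0,0.0015]
    - [0,0,0.0015]
    - [0,0,0.001]
    - [0,0,0.001]
    - [0,0,0]
    - [0,0,0]
  turn:
    - [0,0,0]
    - [0,0,0]
    - [0,0,0]
    - [0,0,0]
    - [0,0,0]
    - [0,0,0]

```text
clock: 13.02
tcp_pos: [0.573, 0.0968, 0.0168]
ee_rot: [-0.523, 0.476, -0.476, 0.523]
force: [-6.1, -0.9, 10.1]
opening: 0.0533
```

```bash
python3 - <<'E'
from plan import *
st();wcap("w10")
from tiles import *
c=pickle.load(open("w10.pkl","rb"));tiles(c,["green"],.03)
E
```

```text
t13.02 [0.573  0.0968 0.0168] yaw 5.41 ydown [ 1.e-04  3.e-04 -1.e+00] F [-6.1 -0.9 10.1] op 0.0533 q [-0.69  0.45  0.55  1.87 -0.29  0.9   0.09]
green [  262   193   158   145 17143] z0.0301 [581.4  97.3] [73.3 79.1] yaw55 5.5
```

View pics/w10.png

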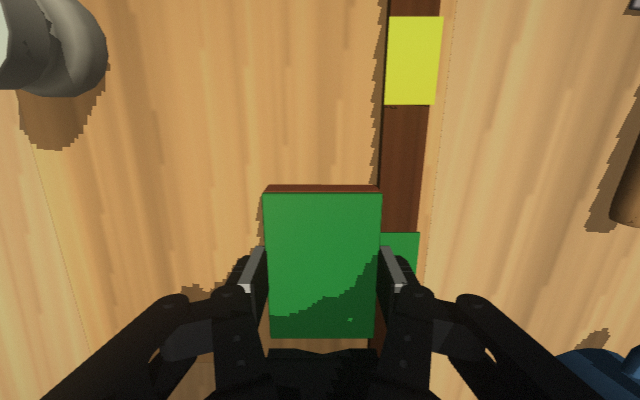

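servo_tool:
  jaw: [0,0,0.66,0.72,0.8,0.85,0.85,0.85,0.85]
  dp:
    - [0,0,0.0015]
    - [0,0,0]
    - [0,0,0]
    - [0,0,0]
    - [0,0,0]
    - [0,-0.01,0]
    - [0,-0.03,0]
    - [0,-0.035,0]
    - [0,0,0]
  turn:
    - [0,0,0]
    - [0,0,0]
    - [0,0,0]
    - [0,0,0]
    - [0,0,0]
    - [0,0,0]
    - [0,0,0]
    - [0,0,0]
    - [0,0,0]

```text
clock: 13.82
tcp_pos: [0.5787, 0.0967, 0.0977]
ee_rot: [-0.52, 0.474, -0.478, 0.526]
force: [2.3, 0.1, 1.6]
opening: 0.0724
```

```bash
python3 - <<'E'
from plan import *
st();wcap("w11")
from tiles import *
c=pickle.load(open("w11.pkl","rb"));tiles(c,["green"],.03);from meas import *;marks(c)
E
```

```text
t13.82 [0.5787 0.0967 0.0977] yaw 5.34 ydown [ 0.0095  0.002  -1.    ] F [2.3 0.1 1.6] op 0.0724 q [-0.74  0.34  0.6   1.81 -0.22  1.04  0.04]
green [ 275  161  103  101 8522] z0.0300 [582.1  97.1] [74.2 79.1] yaw55 5.3
blue [ 505  264  124  136 2581] z0.0721 [817.1   5. ] [831.3   2.3] [ 57.5 185.8] 54.8
blue [525 272  49  53 447] z0.0280 [778.7  33.4] [788.4  34.1] [22.2 64. ] 60.0
yellow [ 352   51   35   54 1773] z0.0214 [601.4 194.6] [601.4 194.2] [22.5 33.7] 5.4
green [ 275  161  103  101 8522] z0.0300 [577.2  95.4] [582.6  93.6] [77.7 82.8] 5.3
```

View pics/w11.png

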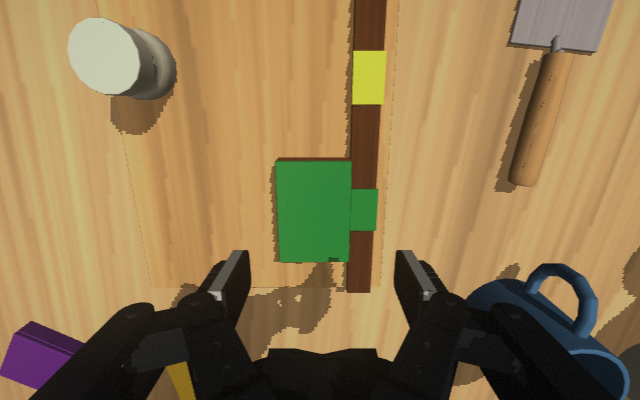

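```bash
python3 - <<'E'
from plan import *
plan([.4838,-.099,.08],16.5)
E
```

```text
n 6 yaw now 5.4
dp [[0.031, 0.002, -0.019], [0.03, 0.002, -0.02], [0.03, 0.003, -0.02], [0.029, 0.003, -0.022], [0.029, 0.002, -0.022], [0.0274, 0.0026, -0.0234]]
turn [[-0.1, -1.9, -0.0], [-0.1, -1.8, -0.0], [-0.1, -1.9, -0.0], [-0.0, -1.8, -0.0], [-0.1, -1.9, -0.0], [-0.0, -1.8, -0.0]]
```

servo_tool:
  jaw: [0.85,0.85,0.85,0.85,0.85,0.85,0.85,0.85]
  dp:
    - [0.031,0.002,-0.019]
    - [0.03,0.002,-0.02]
    - [0.03,0.003,-0.02]
    - [0.029,0.003,-0.022]
    - [0.029,0.002,-0.022]
    - [0.027,0.003,-0.022]
    - [0,0,0]
    - [0,0,0]
  turn:
    - [0,-1.9,0]
    - [0,-1.8,0]
    - [0,-1.9,0]
    - [0,-1.8,0]
    - [0,-1.9,0]
    - [0,-1.8,0]
    - [0,0,0]
    - [0,0,0]

```text
clock: 14.53
tcp_pos: [0.4813, -0.1005, 0.0759]
ee_rot: [-0.566, 0.424, -0.425, 0.566]
force: [0.8, -0.3, -0.7]
opening: 0.0726
```

```bash
python3 - <<'E'
from plan import *
st();wcap("w12")
from tiles import *
o=tiles(pickle.load(open("w12.pkl","rb")))
(x,y),a=o["yellow"]
plan([x/1000,y/1000,.0045],a,n=4)
E
```

```text
t14.53 [ 0.4813 -0.1005  0.0759] yaw 16.24 ydown [ 7.e-04 -4.e-04 -1.e+00] F [ 0.8 -0.3 -0.7] op 0.0726 q [-0.51  0.18  0.68  2.05 -0.14  0.96  0.53]
yellow [ 287  163   81  105 7602] z0.0181 [483.8 -99.2] [54.6 79.1] yaw55 16.3
n 4 yaw now 16.4
dp [[0.0, 0.018, 0.0], [0.0, 0.018, 0.0], [0.0, 0.018, 0.001], [0.0008, 0.0175, 0.0005]]
turn [[-0.0, 0.0, 0.0], [-0.0, 0.0, 0.0], [-0.0, 0.0, 0.0], [-0.1, 0.1, 0.0]]
```

servo_tool:
  jaw: [0.85,0.85,0.85,0.85,0.85,0.85]
  dp:
    - [0,0.022,0]
    - [0,0.022,0.001]
    - [0,0.018,0.001]
    - [0,0.008,0]
    - [0,0,0]
    - [0,0,0]
  turn:
    - [0,0,0]
    - [0,0,0]
    - [0,0,0]
    - [0,0,0]
    - [0,0,0]
    - [0,0,0]

```text
clock: 15.08
tcp_pos: [0.4844, -0.0976, 0.0061]
ee_rot: [0.567, -0.423, 0.423, -0.566]
force: [-0.5, -0.0, 1.0]
opening: 0.0727
```

```bash
python3 - <<'E'
from plan import *
st()
plan([.4838,-.0992,.0045],16.4,n=1)
E
```

```text
t15.08 [ 0.4844 -0.0976  0.0061] yaw 16.54 ydown [ 1.e-04 -1.e-03 -1.e+00] F [-0.5 -0.   1. ] op 0.0727 q [-0.46  0.31  0.64  2.09 -0.25  0.81  0.63]
n 1 yaw now 16.5
dp [[0.0013, 0.0016, -0.001]]
turn [[0.0, 0.1, 0.1]]
```

servo_tool:
  jaw: [0.85,0.85,0.4,0,0,0,0,0]
  dp:
    - [0.0013,0.001,-0.001]
    - [0,0,0]
    - [0,0,0]
    - [0,0,0]
    - [0,0,0]
    - [0,0,0]
    - [0,0,0]
    - [0,0,0]
  turn:
    - [0,0,0]
    - [0,0,0]
    - [0,0,0]
    - [0,0,0]
    - [0,0,0]
    - [0,0,0]
    - [0,0,0]
    - [0,0,0]

```text
clock: 15.75
tcp_pos: [0.4841, -0.0996, 0.006]
ee_rot: [-0.566, 0.423, -0.424, 0.567]
force: [-3.3, 0.1, 10.3]
opening: 0.0532
```

```bash
python3 - <<'E'
from plan import *
st();wcap("w13")
from tiles import *
o=tiles(pickle.load(open("w13.pkl","rb")))
E
```

```text
t15.75 [ 0.4841 -0.0996  0.006 ] yaw 16.49 ydown [ 1.9e-03  1.0e-04 -1.0e+00] F [-3.3  0.1 10.3] op 0.0532 q [-0.45  0.31  0.64  2.09 -0.26  0.81  0.63]
yellow [  263   192   119   114 10584] z0.0181 [480.8 -90.7] [54.3 60.2] yaw55 16.5
```

servo_tool:
  jaw: [0,0,0,0,0]
  dp:
    - [0,-0.015,0]
    - [0,-0.03,0]
    - [0,-0.03,0]
    - [0,-0.015,0]
    - [0,0,0]
  turn:
    - [0,0,0]
    - [0,0,0]
    - [0,0,0]
    - [0,0,0]
    - [0,0,0]

```text
clock: 16.22
tcp_pos: [0.4857, -0.0998, 0.0985]
ee_rot: [-0.565, 0.421, -0.425, 0.568]
force: [0.3, 0.5, -0.9]
opening: 0.053
```

```bash
python3 - <<'E'
from plan import *
st();plan([.558,.19,.09],5.35)
E
```

```text
t16.22 [ 0.4857 -0.0998  0.0985] yaw 16.48 ydown [ 6.6e-03  4.0e-04 -1.0e+00] F [ 0.3  0.5 -0.9] op 0.0530 q [-0.53  0.15  0.7   2.02 -0.11  1.    0.51]
n 8 yaw now 16.5
dp [[-0.032, 0.001, 0.019], [-0.033, 0.001, 0.018], [-0.033, 0.001, 0.017], [-0.033, 0.001, 0.017], [-0.034, 0.001, 0.016], [-0.034, 0.001, 0.015], [-0.035, 0.001, 0.014], [-0.0349, 0.0017, 0.0127]]
turn [[-0.0, 1.4, 0.0], [-0.1, 1.4, 0.0], [-0.0, 1.4, 0.0], [-0.1, 1.4, 0.0], [-0.0, 1.4, 0.0], [-0.1, 1.4, 0.0], [-0.0, 1.4, 0.0], [-0.1, 1.3, 0.0]]
```

servo_tool:
  jaw: [0,0,0,0,0,0,0,0,0,0]
  dp:
    - [-0.032,0.001,0.019]
    - [-0.033,0.001,0.018]
    - [-0.033,0.001,0.017]
    - [-0.033,0.001,0.017]
    - [-0.034,0.001,0.016]
    - [-0.034,0.001,0.015]
    - [-0.035,0.001,0.014]
    - [-0.035,0.001,0.013]
    - [0,0.012,0]
    - [0,0,0]
  turn:
    - [0,1.4,0]
    - [0,1.4,0]
    - [0,1.4,0]
    - [0,1.4,0]
    - [0,1.4,0]
    - [0,1.4,0]
    - [0,1.4,0]
    - [0,1.3,0]
    - [0,0,0]
    - [0,0,0]

```text
clock: 17.05
tcp_pos: [0.5543, 0.1927, 0.0719]
ee_rot: [0.525, -0.475, 0.475, -0.523]
force: [-0.9, -0.9, -2.3]
opening: 0.0533
```

```bash
python3 - <<'E'
from plan import *
st();wcap("w14")
from meas import *
c=pickle.load(open("w14.pkl","rb"));marks(c)
plan([.5599,.190,.025],5.35,n=3)
E
```

```text
t17.05 [0.5543 0.1927 0.0719] yaw 5.67 ydown [-0.0024 -0.002  -1.    ] F [-0.9 -0.9 -2.3] op 0.0533 q [-0.85  0.38  0.53  1.82 -0.22  1.01 -0.13]
blue [ 383   48   41   61 2237] z0.0214 [592.6 289.6] [592.6 289.1] [22.  33.7] 5.2
yellow [  263   192   147   124 12914] z0.0838 [556.7 176.4] [565.6 165.5] [100.2  98.9] 5.8
green [ 299  320   88   36 1499] z0.0299 [582.2  92.6] [579.3  96.7] [68.6 34.2] 3.5
n 3 yaw now 5.5
dp [[0.0, 0.016, 0.002], [0.0, 0.016, 0.002], [0.0007, 0.0157, 0.0014]]
turn [[0.0, 0.0, 0.0], [0.1, 0.1, 0.1], [0.0, 0.0, 0.0]]
```

View pics/w14.png

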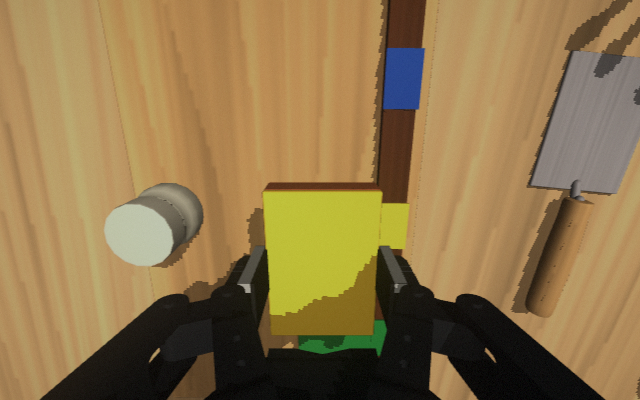

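servo_tool:
  jaw: [0,0,0,0,0,0]
  dp:
    - [0,0.02,0.002]
    - [0,0.018,0.002]
    - [0.0007,0.009,0.0014]
    - [0,0,0]
    - [0,0,0]
    - [0,0,0]
  turn:
    - [0,0.1,0]
    - [0,0,0]
    - [0,0,0]
    - [0,0,0]
    - [0,0,0]
    - [0,0,0]

```text
clock: 17.6
tcp_pos: [0.562, 0.1896, 0.0288]
ee_rot: [-0.522, 0.476, -0.477, 0.523]
force: [-0.5, 0.0, -1.2]
opening: 0.0533
```

```bash
python3 - <<'E'
from plan import *
st()
plan([.5599,.190,.018],5.35,n=2)
E
```

```text
t17.60 [0.562  0.1896 0.0288] yaw 5.25 ydown [ 1.7e-03 -2.0e-04 -1.0e+00] F [-0.5  0.  -1.2] op 0.0533 q [-0.82  0.44  0.51  1.84 -0.26  0.93 -0.1 ]
n 2 yaw now 5.2
dp [[-0.0, 0.005, -0.001], [-0.0006, 0.0058, -0.0011]]
turn [[-0.0, -0.1, 0.0], [-0.1, -0.0, 0.0]]
```

servo_tool:
  jaw: [0,0,0,0,0,0]
  dp:
    - [0,0.005,-0.001]
    - [-0.0003,0.004,-0.001]
    - [0,0.002,0]
    - [0,0.001,0]
    - [0,0,0]
    - [0,0,0]
  turn:
    - [0,0,0]
    - [0,0,0]
    - [0,0,0]
    - [0,0,0]
    - [0,0,0]
    - [0,0,0]

```text
clock: 18.1
tcp_pos: [0.5595, 0.1905, 0.018]
ee_rot: [-0.522, 0.476, -0.476, 0.523]
force: [-11.0, -2.5, 25.5]
opening: 0.0529
```

```bash
python3 - <<'E'
from plan import *
st()
E
```

```text
t18.10 [0.5595 0.1905 0.018 ] yaw 5.30 ydown [ 6.e-04  9.e-04 -1.e+00] F [-11.   -2.5  25.5] op 0.0529 q [-0.81  0.45  0.5   1.85 -0.27  0.91 -0.09]
```

servo_tool:
  jaw: [0,0,0,0,0,0,0]
  dp:
    - [0,-0.0015,0]
    - [0.0005,0,0.0015]
    - [0,0,0.0015]
    - [0,0,0.0015]
    - [0,0,0.001]
    - [0,0,0]
    - [0,0,0]
  turn:
    - [0,0,0]
    - [0,0,0]
    - [0,0,0]
    - [0,0,0]
    - [0,0,0]
    - [0,0,0]
    - [0,0,0]

```text
clock: 18.68
tcp_pos: [0.5643, 0.1908, 0.0181]
ee_rot: [0.523, -0.477, 0.476, -0.523]
force: [-9.2, -1.8, 15.4]
opening: 0.0536
```

```bash
python3 - <<'E'
from plan import *
st()
s=arm.read_state();d=(s["tcp_pos"][:2]*1000-np.array([601.2,194.4]));print(d@[.9956,.0932],d@[-.0932,.9956])
E
```

```text
t18.68 [0.5643 0.1908 0.0181] yaw 5.33 ydown [-8.e-04  3.e-04 -1.e+00] F [-9.2 -1.8 15.4] op 0.0536 q [-0.81  0.46  0.5   1.83 -0.28  0.92 -0.09]
-37.117032308513714 -0.1474381717318029
```

servo_tool:
  jaw: [0,0,0.66,0.72,0.8,0.85,0.85,0.85,0.85]
  dp:
    - [0.0003,0,0.001]
    - [0,0,0]
    - [0,0,0]
    - [0,0,0]
    - [0,0,0]
    - [0,-0.01,0]
    - [0,-0.03,0]
    - [0,-0.035,-0.002]
    - [0,0,0]
  turn:
    - [0,0,0]
    - [0,0,0]
    - [0,0,0]
    - [0,0,0]
    - [0,0,0]
    - [0,0,0]
    - [0,0,0]
    - [0,0,0]
    - [0,0,0]

```text
clock: 19.43
tcp_pos: [0.5676, 0.1905, 0.0991]
ee_rot: [-0.519, 0.475, -0.478, 0.525]
force: [1.4, 0.4, 0.3]
opening: 0.0723
```

```bash
python3 - <<'E'
from plan import *
st();wcap("w15")
from tiles import *
c=pickle.load(open("w15.pkl","rb"));tiles(c,["yellow","green"],.03)
plan([.456,-.35,.12],-20)
E
```

```text
t19.43 [0.5676 0.1905 0.0991] yaw 5.24 ydown [ 0.0088  0.0031 -1.    ] F [1.4 0.4 0.3] op 0.0723 q [-0.84  0.36  0.54  1.78 -0.21  1.05 -0.13]
yellow [ 279  160  103  101 8399] z0.0300 [573.5 191.6] [74.4 79.3] yaw55 5.3
green [ 284  276   91   78 5639] z0.0300 [581.9  99.4] [74. 77.] yaw55 5.0
n 14 yaw now 5.3
dp [[0.038, -0.002, -0.011], [0.038, -0.002, -0.01], [0.038, -0.002, -0.009], [0.039, -0.002, -0.008], [0.039, -0.002, -0.007], [0.039, -0.002, -0.005], [0.039, -0.002, -0.004], [0.039, -0.002, -0.003], [0.039, -0.002, -0.002], [0.04, -0.002, -0.0]]
turn [[-0.0, 1.8, -0.0], [-0.0, 1.8, -0.0], [-0.0, 1.8, -0.0], [-0.0, 1.8, -0.0], [-0.0, 1.8, -0.0], [-0.0, 1.8, -0.0], [-0.0, 1.8, -0.0], [-0.1, 1.8, -0.0], [-0.0, 1.8, -0.0], [-0.0, 1.8, -0.0]]
dp [[0.039, -0.001, 0.001], [0.039, -0.001, 0.002], [0.04, -0.002, 0.003], [0.0392, -0.0013, 0.0042]]
turn [[-0.1, 1.8, -0.1], [-0.0, 1.8, -0.0], [-0.1, 1.8, -0.1], [-0.0, 1.9, -0.0]]
```

View pics/w15.png

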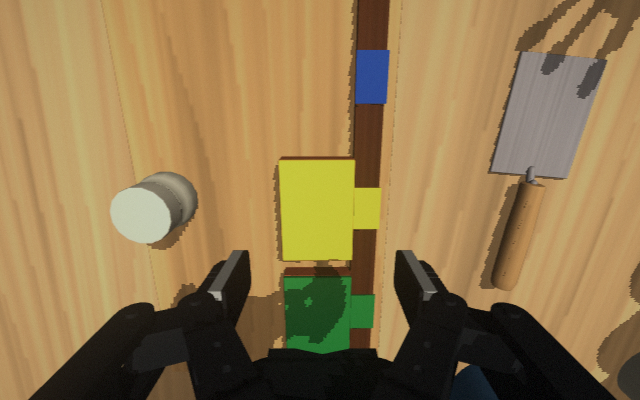

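servo_tool:
  jaw: [0.85,0.85,0.85,0.85,0.85,0.85,0.85,0.85,0.85,0.85]
  dp:
    - [0.038,-0.001,-0.011]
    - [0.038,-0.001,-0.01]
    - [0.038,-0.001,-0.009]
    - [0.039,-0.001,-0.008]
    - [0.039,-0.001,-0.007]
    - [0.039,-0.001,-0.005]
    - [0.039,-0.001,-0.004]
    - [0.039,-0.001,-0.003]
    - [0.039,-0.001,-0.002]
    - [0.04,0,0]
  turn:
    - [0,1.8,0]
    - [0,1.8,0]
    - [0,1.8,0]
    - [0,1.8,0]
    - [0,1.8,0]
    - [0,1.8,0]
    - [0,1.8,0]
    - [0,1.8,0]
    - [0,1.8,0]
    - [0,1.8,0]

```text
clock: 20.32
tcp_pos: [0.485, -0.1979, 0.1017]
ee_rot: [0.441, -0.552, 0.553, -0.442]
force: [1.9, -0.7, -1.2]
opening: 0.0727
```

servo_tool:
  jaw: [0.85,0.85,0.85,0.85,0.85,0.85,0.85]
  dp:
    - [0.039,0,0.001]
    - [0.039,0,0.002]
    - [0.04,0.01,0.003]
    - [0.039,0.01,0.006]
    - [0,0,0]
    - [0,0,0]
    - [0,0,0]
  turn:
    - [0,1.8,0]
    - [0,1.8,0]
    - [0,1.8,0]
    - [0,1.9,0]
    - [0,0,0]
    - [0,0,0]
    - [0,0,0]

```text
clock: 20.9
tcp_pos: [0.4553, -0.3509, 0.0812]
ee_rot: [0.406, -0.579, 0.579, -0.405]
force: [-0.4, 0.5, -0.4]
opening: 0.0724
```

```bash
python3 - <<'E'
from plan import *
st();wcap("w16")
from tiles import *
o=tiles(pickle.load(open("w16.pkl","rb")))
(x,y),a=o["blue"]
plan([x/1000,y/1000,.0045],a,n=5)
E
```

```text
t20.90 [ 0.4553 -0.3509  0.0812] yaw -20.03 ydown [-1.e-04 -3.e-04 -1.e+00] F [-0.4  0.5 -0.4] op 0.0724 q [-0.1   0.41  0.84  1.85 -0.35  1.03  0.53]
blue [ 281  163   78  103 7595] z0.0182 [ 453.  -351.2] [53.9 79.4] yaw55 -20.0
n 5 yaw now -19.9
dp [[0.0, 0.015, -0.0], [0.001, 0.015, -0.001], [0.0, 0.016, -0.0], [0.001, 0.015, -0.001], [0.0002, 0.0159, -0.0004]]
turn [[-0.0, 0.0, -0.0], [-0.0, 0.0, -0.0], [-0.0, 0.0, -0.0], [-0.0, 0.0, -0.0], [-0.0, 0.0, -0.0]]
```

View pics/w16.png

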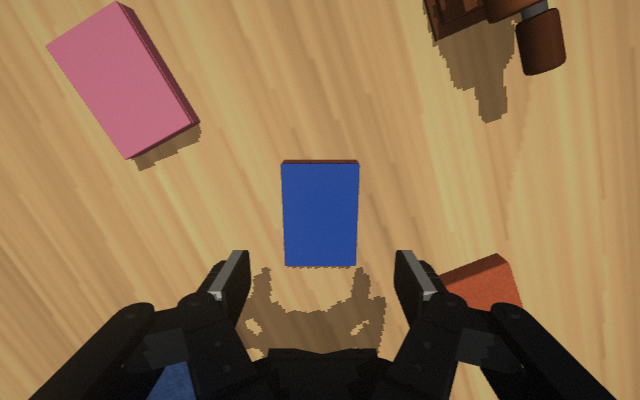

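servo_tool:
  jaw: [0.85,0.85,0.85,0.85,0.85,0.85,0.85]
  dp:
    - [0,0.022,0]
    - [0.001,0.022,-0.001]
    - [0,0.018,0]
    - [0.001,0.01,-0.001]
    - [0,0.002,0]
    - [0,0,0]
    - [0,0,0]
  turn:
    - [0,0,0]
    - [0,0,0]
    - [0,0,0]
    - [0,0,0]
    - [0,0,0]
    - [0,0,0]
    - [0,0,0]

```text
clock: 21.53
tcp_pos: [0.4538, -0.3522, 0.0085]
ee_rot: [0.405, -0.578, 0.58, -0.406]
force: [-0.1, -0.3, 0.7]
opening: 0.0727
```

```bash
python3 - <<'E'
from plan import *
st();plan([.453,-.3512,.005],-20,n=1)
E
```

```text
t21.53 [ 0.4538 -0.3522  0.0085] yaw -19.96 ydown [ 0.0019 -0.0011 -1.    ] F [-0.1 -0.3  0.7] op 0.0727 q [-0.04  0.51  0.77  1.9  -0.44  0.91  0.6 ]
n 1 yaw now -20.0
dp [[-0.0007, 0.0035, -0.0011]]
turn [[-0.1, 0.0, 0.0]]
```

servo_tool:
  jaw: [0.85,0.85,0.4,0,0,0,0,0]
  dp:
    - [-0.0007,0.0035,-0.001]
    - [0,0,0]
    - [0,0,0]
    - [0,0,0]
    - [0,0,0]
    - [0,0,0]
    - [0,0,0]
    - [0,0,0]
  turn:
    - [0,0,0]
    - [0,0,0]
    - [0,0,0]
    - [0,0,0]
    - [0,0,0]
    - [0,0,0]
    - [0,0,0]
    - [0,0,0]

```text
clock: 22.2
tcp_pos: [0.4527, -0.3514, 0.0049]
ee_rot: [0.405, -0.579, 0.58, -0.406]
force: [-1.3, 1.7, 7.0]
opening: 0.0535
```

```bash
python3 - <<'E'
from plan import *
st();wcap("w17")
from tiles import *
o=tiles(pickle.load(open("w17.pkl","rb")))
E
```

```text
t22.20 [ 0.4527 -0.3514  0.0049] yaw -20.01 ydown [ 1.7e-03 -6.0e-04 -1.0e+00] F [-1.3  1.7  7. ] op 0.0535 q [-0.04  0.51  0.77  1.91 -0.45  0.9   0.6 ]
blue [  262   191   120   146 16259] z0.0182 [ 452.3 -351.1] [54.6 79.5] yaw55 -20.0
```

servo_tool:
  jaw: [0,0,0,0,0]
  dp:
    - [0,-0.015,0]
    - [0,-0.03,0]
    - [0,-0.03,0]
    - [0,-0.025,0]
    - [0,0,0]
  turn:
    - [0,0,0]
    - [0,0,0]
    - [0,0,0]
    - [0,0,0]
    - [0,0,0]

```text
clock: 22.67
tcp_pos: [0.4541, -0.3532, 0.1089]
ee_rot: [0.404, -0.577, 0.582, -0.407]
force: [0.3, -1.5, -1.4]
opening: 0.053
```

```bash
python3 - <<'E'
from plan import *
st();plan([.5485,.285,.1],5.35)
E
```

```text
t22.67 [ 0.4541 -0.3532  0.1089] yaw -20.05 ydown [ 0.0068 -0.0036 -1.    ] F [ 0.3 -1.5 -1.4] op 0.0530 q [-0.13  0.37  0.87  1.84 -0.32  1.08  0.51]
n 17 yaw now -20.0
dp [[-0.037, 0.0, -0.008], [-0.037, 0.0, -0.007], [-0.038, 0.0, -0.006], [-0.038, 0.001, -0.005], [-0.038, 0.0, -0.004], [-0.038, 0.001, -0.003], [-0.038, 0.0, -0.002], [-0.038, 0.001, -0.001], [-0.038, 0.0, 0.0], [-0.038, 0.001, 0.002]]
turn [[-0.0, -1.5, 0.0], [-0.0, -1.5, 0.0], [-0.0, -1.5, 0.0], [-0.0, -1.5, 0.0], [-0.0, -1.5, 0.0], [-0.0, -1.5, 0.0], [-0.0, -1.5, 0.0], [-0.0, -1.5, 0.0], [-0.0, -1.5, 0.0], [-0.0, -1.5, 0.0]]
dp [[-0.038, 0.0, 0.002], [-0.038, 0.001, 0.004], [-0.037, 0.0, 0.004], [-0.037, 0.001, 0.005], [-0.037, 0.0, 0.007], [-0.037, 0.001, 0.007], [-0.0373, 0.0004, 0.0087]]
turn [[-0.1, -1.5, 0.0], [-0.0, -1.5, 0.0], [-0.1, -1.5, 0.0], [-0.0, -1.5, 0.1], [-0.1, -1.5, 0.0], [-0.0, -1.4, 0.1], [-0.1, -1.5, 0.0]]
```

servo_tool:
  jaw: [0,0,0,0,0,0,0,0,0,0]
  dp:
    - [-0.037,0,-0.008]
    - [-0.037,0,-0.007]
    - [-0.038,0,-0.006]
    - [-0.038,0,-0.005]
    - [-0.038,0,-0.004]
    - [-0.038,0,-0.003]
    - [-0.038,0,-0.002]
    - [-0.038,0,-0.001]
    - [-0.038,0,0]
    - [-0.038,0,0.002]
  turn:
    - [0,-1.5,0]
    - [0,-1.5,0]
    - [0,-1.5,0]
    - [0,-1.5,0]
    - [0,-1.5,0]
    - [0,-1.5,0]
    - [0,-1.5,0]
    - [0,-1.5,0]
    - [0,-1.5,0]
    - [0,-1.5,0]

```text
clock: 23.5
tcp_pos: [0.5055, 0.0277, 0.1036]
ee_rot: [0.478, -0.521, 0.521, -0.478]
force: [1.6, -1.0, -0.5]
opening: 0.0533
```

servo_tool:
  jaw: [0,0,0,0,0,0,0,0,0,0]
  dp:
    - [-0.038,0,0.002]
    - [-0.038,0,0.004]
    - [-0.037,0,0.004]
    - [-0.037,0,0.005]
    - [-0.037,0,0.007]
    - [-0.037,0,0.007]
    - [-0.037,0,0.009]
    - [0,0.015,0]
    - [0,0.01,0]
    - [0,0,0]
  turn:
    - [0,-1.5,0]
    - [0,-1.5,0]
    - [0,-1.5,0]
    - [0,-1.5,0]
    - [0,-1.5,0]
    - [0,-1.4,0]
    - [0,-1.5,0]
    - [0,0,0]
    - [0,0,0]
    - [0,0,0]

```text
clock: 24.33
tcp_pos: [0.5448, 0.2855, 0.0757]
ee_rot: [0.525, -0.476, 0.476, -0.521]
force: [-1.4, -0.9, -1.7]
opening: 0.0537
```

```bash
python3 - <<'E'
from plan import *
st();wcap("w18")
plan([.551,.2850,.025],5.35,n=3)
E
```

```text
t24.33 [0.5448 0.2855 0.0757] yaw 5.40 ydown [-0.0029 -0.0039 -1.    ] F [-1.4 -0.9 -1.7] op 0.0537 q [-0.95  0.42  0.5   1.74 -0.23  1.04 -0.28]
n 3 yaw now 5.3
dp [[0.0, 0.017, 0.002], [0.0, 0.018, 0.002], [0.0003, 0.017, 0.0016]]
turn [[0.0, -0.0, 0.1], [0.1, -0.0, 0.0], [0.0, -0.0, 0.1]]
```

View pics/w18.png

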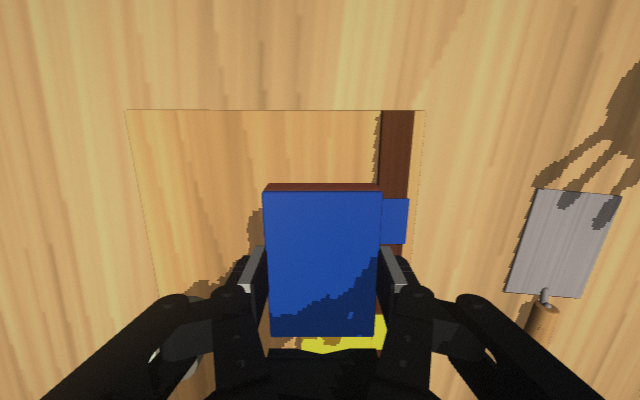

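servo_tool:
  jaw: [0,0,0,0,0,0]
  dp:
    - [0,0.02,0.002]
    - [0,0.018,0.002]
    - [0.0003,0.009,0.001]
    - [0,0.003,0]
    - [0,0,0]
    - [0,0,0]
  turn:
    - [0,0,0]
    - [0,0,0]
    - [0,0,0]
    - [0,0,0]
    - [0,0,0]
    - [0,0,0]

```text
clock: 24.88
tcp_pos: [0.552, 0.2866, 0.0297]
ee_rot: [-0.522, 0.476, -0.477, 0.523]
force: [-0.1, 0.3, -0.6]
opening: 0.0532
```

```bash
python3 - <<'E'
from plan import *
st()
plan([.551,.2850,.018],5.35,n=2)
E
```

```text
t24.88 [0.552  0.2866 0.0297] yaw 5.35 ydown [ 1.5e-03 -2.0e-04 -1.0e+00] F [-0.1  0.3 -0.6] op 0.0532 q [-0.93  0.49  0.48  1.76 -0.27  0.96 -0.25]
n 2 yaw now 5.3
dp [[0.001, 0.006, -0.001], [0.0005, 0.0057, -0.0001]]
turn [[-0.0, -0.0, 0.0], [-0.1, -0.0, 0.0]]
```

servo_tool:
  jaw: [0,0,0,0,0,0,0]
  dp:
    - [0.001,0.005,-0.001]
    - [0,0.004,0]
    - [0,0.002,0]
    - [0,0.001,0]
    - [0,0,0]
    - [0,0,0]
    - [0,0,0]
  turn:
    - [0,0,0]
    - [0,0,0]
    - [0,0,0]
    - [0,0,0]
    - [0,0,0]
    - [0,0,0]
    - [0,0,0]

```text
clock: 25.47
tcp_pos: [0.5505, 0.2859, 0.0169]
ee_rot: [0.523, -0.476, 0.476, -0.523]
force: [-3.0, -1.1, 4.6]
opening: 0.0532
```

```bash
cat >> plan.py <<'E'
def bf():
    s=arm.read_state();d=(s["tcp_pos"][:2]*1000-np.array([601.2,194.4]));print("board x,y of tcp",d@[.9956,.0932],d@[-.0932,.9956])
E
python3 -c "
from plan import *
st();bf()"
```

```text
t25.47 [0.5505 0.2859 0.0169] yaw 5.40 ydown [ 6.e-04 -5.e-04 -1.e+00] F [-3.  -1.1  4.6] op 0.0532 q [-0.92  0.5   0.47  1.77 -0.27  0.93 -0.24]
board x,y of tcp -41.94965731826935 95.81834957931346
```

servo_tool:
  jaw: [0,0,0,0,0,0,0]
  dp:
    - [0.0007,0,0.0015]
    - [0,0,0.0015]
    - [0,0,0.0015]
    - [0,0,0.001]
    - [0,0,0.0005]
    - [0,0,0]
    - [0,0,0]
  turn:
    - [0,0,0]
    - [0,0,0]
    - [0,0,0]
    - [0,0,0]
    - [0,0,0]
    - [0,0,0]
    - [0,0,0]

```text
clock: 26.05
tcp_pos: [0.5556, 0.2859, 0.0169]
ee_rot: [0.524, -0.476, 0.476, -0.522]
force: [-9.1, -2.0, 10.1]
opening: 0.053
```

```bash
python3 -c "
from plan import *
st();bf()"
```

```text
t26.05 [0.5556 0.2859 0.0169] yaw 5.40 ydown [-1.6e-03 -6.0e-04 -1.0e+00] F [-9.1 -2.  10.1] op 0.0530 q [-0.91  0.51  0.47  1.76 -0.28  0.94 -0.24]
board x,y of tcp -36.881082482258364 95.35134358066111
```

servo_tool:
  jaw: [0,0,0.66,0.72,0.8,0.85,0.85,0.85,0.85]
  dp:
    - [0.0002,0,0.001]
    - [0,0,0]
    - [0,0,0]
    - [0,0,0]
    - [0,0,0]
    - [0,-0.01,0]
    - [0,-0.03,0]
    - [0,-0.035,-0.002]
    - [0,0,0]
  turn:
    - [0,0,0]
    - [0,0,0]
    - [0,0,0]
    - [0,0,0]
    - [0,0,0]
    - [0,0,0]
    - [0,0,0]
    - [0,0,0]
    - [0,0,0]

```text
clock: 26.8
tcp_pos: [0.5594, 0.2866, 0.0989]
ee_rot: [-0.519, 0.475, -0.477, 0.526]
force: [2.4, 0.4, 0.9]
opening: 0.0724
```

```bash
python3 -c "
from plan import *
st();plan([.53,.14,.20],5.35)"
```

```text
t26.80 [0.5594 0.2866 0.0989] yaw 5.34 ydown [ 0.0089  0.0043 -1.    ] F [2.4 0.4 0.9] op 0.0724 q [-0.94  0.41  0.51  1.7  -0.22  1.07 -0.28]
n 5 yaw now 5.3
dp [[0.029, -0.02, -0.008], [0.028, -0.02, -0.009], [0.029, -0.021, -0.008], [0.028, -0.02, -0.009], [0.029, -0.0207, -0.0083]]
turn [[-0.1, -0.0, -0.0], [-0.1, -0.0, -0.0], [-0.1, -0.0, -0.1], [-0.1, -0.0, -0.0], [-0.1, -0.0, -0.1]]
```

servo_tool:
  jaw: [0.85,0.85,0.85,0.85,0.85,0.85,0.85,0.85]
  dp:
    - [0.029,-0.02,-0.004]
    - [0.028,-0.02,-0.004]
    - [0.029,-0.021,-0.004]
    - [0.028,-0.02,-0.004]
    - [0.029,-0.02,-0.004]
    - [0,0,0]
    - [0,0,0]
    - [0,0,0]
  turn:
    - [0,0,0]
    - [0,0,0]
    - [0,0,0]
    - [0,0,0]
    - [0,0,0]
    - [0,0,0]
    - [0,0,0]
    - [0,0,0]

```text
clock: 27.47
tcp_pos: [0.5492, 0.1417, 0.1932]
ee_rot: [-0.522, 0.476, -0.476, 0.523]
force: [0.4, 0.7, -0.5]
opening: 0.0724
```

```bash
cat > fin.py <<'E'
import sys
from plan import *
from h import *
n=sys.argv[1]
st();wcap(n);c=pickle.load(open(n+".pkl","rb"));W=cloud(c)
C=np.array([601.2,194.4]);B=np.array([[.9956,.0932],[-.0932,.9956]])
hsv=up(c)
for k in COL:
    m0=mask(c,k)
    if k=="yellow": m0=((hsv[...,0]>=22)&(hsv[...,0]<=36)&(hsv[...,1]>170)).astype(np.uint8)
    for nm,h,sel in(("tile",.03,W[...,2]>.026),("mark",.02,W[...,2]<=.026)):
        mm=comps((m0.astype(bool)&sel&(W[...,2]<.035)&(W[...,0]<.66)&(W[...,0]>.5)&(W[...,1]>.03)&(W[...,1]<.36)).astype(np.uint8),60)
        for m,s,ce in mm:
            v,u=np.nonzero(m);p=(plane(c,np.c_[u,v],h)[:,:2]*1000-C)@B.T
            r=cv2.minAreaRect(p.astype(np.float32));print(k,nm,"board ctr",np.round(r[0],1),np.round(r[1],1),round(r[2],1),"x",np.round(np.percentile(p[:,0],[1,99]),1),"y",np.round(np.percentile(p[:,1],[1,99]),1))
E
python3 fin.py w20
```

```text
t27.47 [0.5492 0.1417 0.1932] yaw 5.38 ydown [ 1.5e-03  4.0e-04 -1.0e+00] F [ 0.4  0.7 -0.5] op 0.0724 q [-0.85  0.2   0.6   1.75 -0.12  1.22 -0.13]
blue tile board ctr [-37.9  87.3] [62.4 53.8] 90.0 x [-64.5 -11.5] y [ 56.1 118.4]
blue mark board ctr [ 0.7 92.8] [41.2 20.3] 89.9 x [-9.3 10.6] y [ 78.3 111.8]
yellow tile board ctr [-38.2  -0.2] [78.8 54.2] 89.9 x [-65.1 -11.6] y [-39.5  39.1]
yellow mark board ctr [0.6 1.7] [20.4 37.5] 0.4 x [-9.4 10.6] y [-17.   16.5]
green tile board ctr [-38.  -95.1] [79.  53.7] 90.0 x [-64.7 -11.7] y [-134.6  -55.7]
green mark board ctr [  0.6 -90.9] [44.4 20.5] 89.9 x [-9.5 10.6] y [-111.8  -74.6]
```

View pics/w20.png

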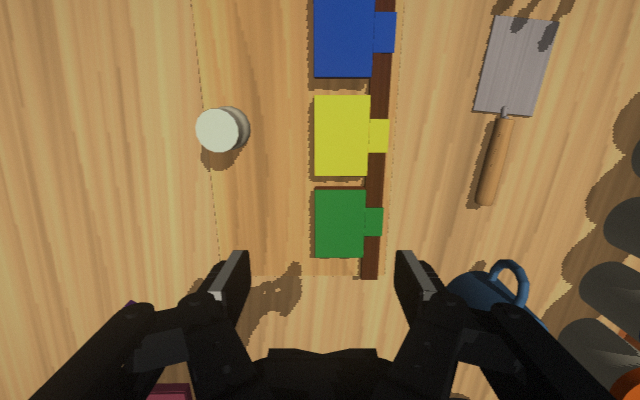

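```bash
python3 -c "
from plan import *
a=plan([.5165,.091,.06],5.35)"
```

```text
n 4 yaw now 5.5
dp [[0.012, 0.033, -0.009], [0.012, 0.033, -0.009], [0.012, 0.033, -0.01], [0.0119, 0.0336, -0.0091]]
turn [[-0.0, 0.0, 0.0], [-0.0, 0.0, 0.0], [-0.0, 0.1, 0.0], [-0.0, 0.0, 0.0]]
```

servo_tool:
  jaw: [0,0,0,0,0,0,0,0]
  dp:
    - [0.012,0.033,-0.009]
    - [0.012,0.033,-0.009]
    - [0.012,0.033,-0.01]
    - [0.012,0.033,-0.009]
    - [0,0,0]
    - [0,0.02,0]
    - [0,0.015,0]
    - [0,0,0]
  turn:
    - [0,0,0]
    - [0,0,0]
    - [0,0.1,0]
    - [0,0,0]
    - [0,0,0]
    - [0,0,0]
    - [0,0,0]
    - [0,0,0]

```text
clock: 28.18
tcp_pos: [0.5154, 0.0909, 0.0237]
ee_rot: [0.524, -0.476, 0.476, -0.522]
force: [-0.9, -0.1, -0.6]
opening: 0.0001
```

```bash
python3 -c "
from plan import *
st();bf();wcap('w21')"
```

```text
t28.18 [0.5154 0.0909 0.0237] yaw 5.40 ydown [-0.003  -0.0022 -1.    ] F [-0.9 -0.1 -0.6] op 0.0001 q [-0.76  0.33  0.57  2.01 -0.23  0.87  0.04]
board x,y of tcp -95.03394826124467 -95.01829733710214
```

View pics/w21.png

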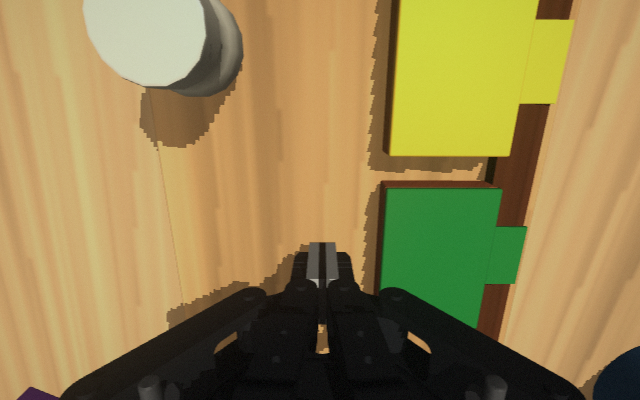

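servo_tool:
  jaw: [0,0,0,0,0,0,0]
  dp:
    - [0,0.004,0.003]
    - [0,0,0.005]
    - [0,0,0.003]
    - [0,0,0.002]
    - [0,0,0.002]
    - [0,0,0]
    - [0,0,0]
  turn:
    - [0,0,0]
    - [0,0,0]
    - [0,0,0]
    - [0,0,0]
    - [0,0,0]
    - [0,0,0]
    - [0,0,0]

```text
clock: 28.82
tcp_pos: [0.5319, 0.0913, 0.022]
ee_rot: [-0.522, 0.476, -0.477, 0.523]
force: [0.5, -0.2, -0.1]
opening: 0.0001
```

```bash
python3 -c "
from plan import *
st();bf()"
```

```text
t28.82 [0.5319 0.0913 0.022 ] yaw 5.29 ydown [ 9.e-04 -6.e-04 -1.e+00] F [ 0.5 -0.2 -0.1] op 0.0001 q [-0.74  0.36  0.57  1.97 -0.25  0.88  0.05]
board x,y of tcp -78.59814241041641 -96.22010075477846
```

Not yet touching; step on in small steps.

servo_tool:
  jaw: [0,0,0,0]
  dp:
    - [-0.001,0.001,0.002]
    - [0,0,0.002]
    - [0,0,0]
    - [0,0,0]
  turn:
    - [0,0,0]
    - [0,0,0]
    - [0,0,0]
    - [0,0,0]

```text
clock: 29.15
tcp_pos: [0.5338, 0.0922, 0.0207]
ee_rot: [0.524, -0.477, 0.476, -0.521]
force: [-9.7, -3.3, 10.9]
opening: -0.0003
```

servo_tool:
  jaw: [0,0,0,0]
  dp:
    - [0,0,0.002]
    - [0,0,0.001]
    - [0,0,0]
    - [0,0,0]
  turn:
    - [0,0,0]
    - [0,0,0]
    - [0,0,0]
    - [0,0,0]

```text
clock: 29.48
tcp_pos: [0.5342, 0.0922, 0.0205]
ee_rot: [0.525, -0.479, 0.474, -0.52]
force: [-22.3, -3.4, 23.9]
opening: 0.0001
```

```bash
python3 -c "
from plan import *
st();bf()"
```

```text
t29.48 [0.5342 0.0922 0.0205] yaw 5.27 ydown [-8.8e-03 -9.0e-04 -1.0e+00] F [-22.3  -3.4  23.9] op 0.0001 q [-0.73  0.37  0.56  1.96 -0.26  0.89  0.06]
board x,y of tcp -76.26134537775286 -95.49394583940003
```

servo_tool:
  jaw: [0,0,0,0,0,0,0,0,0,0]
  dp:
    - [0,0,-0.007]
    - [0,0,-0.012]
    - [0,-0.03,0]
    - [-0.031,0,0]
    - [-0.032,0,0]
    - [-0.031,0,0]
    - [0,0,0]
    - [0,0.028,0]
    - [0,0,0]
    - [0,0,0]
  turn:
    - [0,0,0]
    - [0,0,0]
    - [0,0,0]
    - [0,0,0]
    - [0,0,0]
    - [0,0,0]
    - [0,0,0]
    - [0,0,0]
    - [0,0,0]
    - [0,0,0]

```text
clock: 30.32
tcp_pos: [0.5099, 0.184, 0.0219]
ee_rot: [0.524, -0.476, 0.477, -0.521]
force: [-0.9, 0.1, 0.3]
opening: -0.0001
```

```bash
python3 -c "
from plan import *
st();bf()"
```

```text
t30.32 [0.5099 0.184  0.0219] yaw 5.29 ydown [-0.002  -0.0026 -1.    ] F [-0.9  0.1  0.3] op -0.0001 q [-0.88  0.36  0.53  1.96 -0.23  0.88 -0.14]
board x,y of tcp -91.86938850605117 -1.8654890828037898
```

servo_tool:
  jaw: [0,0,0,0,0,0]
  dp:
    - [-0.002,0,0.006]
    - [0,0,0.005]
    - [0,0,0.002]
    - [0,0,0.001]
    - [0,0,0]
    - [0,0,0]
  turn:
    - [0,0,0]
    - [0,0,0]
    - [0,0,0]
    - [0,0,0]
    - [0,0,0]
    - [0,0,0]

```text
clock: 30.82
tcp_pos: [0.5256, 0.1881, 0.0234]
ee_rot: [-0.522, 0.476, -0.477, 0.523]
force: [1.2, -0.0, 3.6]
opening: 0.0
```

```bash
python3 -c "
from plan import *
st();bf()"
```

```text
t30.82 [0.5256 0.1881 0.0234] yaw 5.27 ydown [ 2.3e-03 -1.0e-04 -1.0e+00] F [ 1.2 -0.   3.6] op 0.0000 q [-0.87  0.39  0.53  1.93 -0.25  0.89 -0.12]
board x,y of tcp -75.8088832982154 0.7658185876246845
```

servo_tool:
  jaw: [0,0,0,0]
  dp:
    - [0,0,0.001]
    - [0,0,0.0015]
    - [0,0,0]
    - [0,0,0]
  turn:
    - [0,0,0]
    - [0,0,0]
    - [0,0,0]
    - [0,0,0]

```text
clock: 31.15
tcp_pos: [0.5263, 0.1882, 0.0232]
ee_rot: [0.523, -0.477, 0.476, -0.522]
force: [-5.4, -1.4, 12.7]
opening: 0.0
```

```bash
python3 -c "
from plan import *
st();bf()"
```

```text
t31.15 [0.5263 0.1882 0.0232] yaw 5.30 ydown [-1.3e-03 -5.0e-04 -1.0e+00] F [-5.4 -1.4 12.7] op 0.0000 q [-0.87  0.39  0.53  1.92 -0.25  0.89 -0.12]
board x,y of tcp -75.10247521004682 0.7983401353804926
```

servo_tool:
  jaw: [0,0,0,0]
  dp:
    - [0,0,0.0015]
    - [0,0,0.0015]
    - [0,0,0]
    - [0,0,0]
  turn:
    - [0,0,0]
    - [0,0,0]
    - [0,0,0]
    - [0,0,0]

```text
clock: 31.48
tcp_pos: [0.5269, 0.1882, 0.023]
ee_rot: [0.524, -0.478, 0.475, -0.521]
force: [-16.8, -3.3, 23.4]
opening: -0.0001
```

```bash
python3 -c "
from plan import *
st();bf();wcap('w22')"
```

```text
t31.48 [0.5269 0.1882 0.023 ] yaw 5.31 ydown [-0.0064 -0.0011 -1.    ] F [-16.8  -3.3  23.4] op -0.0001 q [-0.86  0.4   0.53  1.92 -0.25  0.9  -0.12]
board x,y of tcp -74.55624581373769 0.7959377178809298
```

View pics/w22.png

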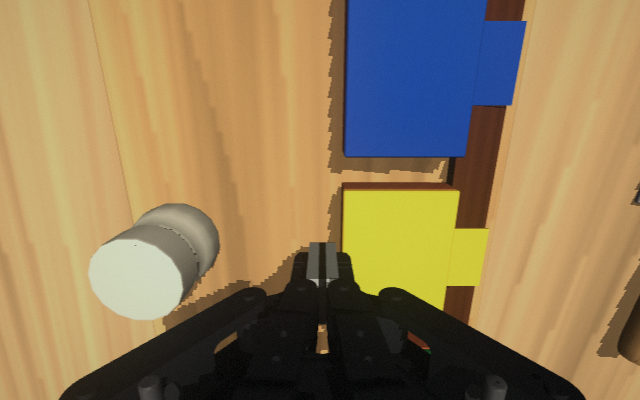

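servo_tool:
  jaw: [0,0,0,0,0,0,0,0,0,0]
  dp:
    - [0,0,-0.007]
    - [0,0,-0.012]
    - [0,-0.03,0]
    - [-0.031,0,0]
    - [-0.032,0,0]
    - [-0.031,0,0]
    - [0,0,0]
    - [0,0.029,0]
    - [0,0,0]
    - [0,0,0]
  turn:
    - [0,0,0]
    - [0,0,0]
    - [0,0,0]
    - [0,0,0]
    - [0,0,0]
    - [0,0,0]
    - [0,0,0]
    - [0,0,0]
    - [0,0,0]
    - [0,0,0]

```text
clock: 32.37
tcp_pos: [0.5012, 0.2792, 0.0225]
ee_rot: [0.524, -0.476, 0.477, -0.521]
force: [-0.1, 0.5, 0.0]
opening: 0.0002
```

```bash
python3 -c "
from plan import *
st();bf()"
```

```text
t32.37 [0.5012 0.2792 0.0225] yaw 5.28 ydown [-0.0024 -0.0033 -1.    ] F [-0.1  0.5  0. ] op 0.0002 q [-0.99  0.42  0.49  1.88 -0.24  0.91 -0.29]
board x,y of tcp -91.60727671363561 93.74826905665493
```

servo_tool:
  jaw: [0,0,0,0,0,0,0]
  dp:
    - [0,0.002,0.006]
    - [0,0.001,0.005]
    - [0,0,0.002]
    - [0,0,0.001]
    - [0,0,0.001]
    - [0,0,0]
    - [0,0,0]
  turn:
    - [0,0,0]
    - [0,0,0]
    - [0,0,0]
    - [0,0,0]
    - [0,0,0]
    - [0,0,0]
    - [0,0,0]

```text
clock: 32.95
tcp_pos: [0.5164, 0.2815, 0.0212]
ee_rot: [0.523, -0.477, 0.476, -0.522]
force: [-8.6, -1.7, 7.0]
opening: -0.0006
```

servo_tool:
  jaw: [0,0,0,0]
  dp:
    - [0,0,0.001]
    - [0,0,0.001]
    - [0,0,0]
    - [0,0,0]
  turn:
    - [0,0,0]
    - [0,0,0]
    - [0,0,0]
    - [0,0,0]

```text
clock: 33.28
tcp_pos: [0.5166, 0.2816, 0.021]
ee_rot: [0.524, -0.477, 0.475, -0.521]
force: [-16.1, -3.2, 13.5]
opening: 0.0003
```

```bash
python3 -c "
from plan import *
st();bf()"
```

```text
t33.28 [0.5166 0.2816 0.021 ] yaw 5.31 ydown [-0.0058 -0.0016 -1.    ] F [-16.1  -3.2  13.5] op 0.0003 q [-0.97  0.45  0.49  1.85 -0.26  0.92 -0.27]
board x,y of tcp -76.0560194177234 94.65967372563118
```

Blue is flush too. Back off, rise and look over everything.

servo_tool:
  jaw: [0,0,0,0,0,0.5,0.85,0.85,0.85]
  dp:
    - [0,0,-0.007]
    - [0,0,-0.01]
    - [0,-0.035,0]
    - [0,-0.04,0]
    - [0.03,-0.04,0.003]
    - [0.035,-0.03,0.005]
    - [0.035,-0.02,0.005]
    - [0.035,0,0.005]
    - [0,0,0]
  turn:
    - [0,0,0]
    - [0,0,0]
    - [0,0,0]
    - [0,0,0]
    - [0,0,0]
    - [0,0,0]
    - [0,0,0]
    - [0,0,0]
    - [0,0,0]

```text
clock: 34.03
tcp_pos: [0.5337, 0.1482, 0.1784]
ee_rot: [-0.519, 0.477, -0.48, 0.521]
force: [-0.0, -1.3, -0.4]
opening: 0.0481
```

```bash
python3 fin.py w23; python3 - <<'E'
from plan import *
for n in("scene","top"):
    c=arm.capture(n);cv2.imwrite(f"pics/{n}9.png",c["frame"][:,:,::-1])
E
```

```text
t34.03 [0.5337 0.1482 0.1784] yaw 4.76 ydown [ 5.3e-03 -6.0e-04 -1.0e+00] F [-0.  -1.3 -0.4] op 0.0481 q [-0.91  0.19  0.63  1.8  -0.11  1.19 -0.16]
blue tile board ctr [-37.9  88.5] [66.1 54. ] 89.8 x [-64.9 -11.6] y [ 56.2 121.3]
blue mark board ctr [ 1.  92.4] [38.8 19.8] 89.9 x [-8.7 10.8] y [ 78.1 111.8]
yellow tile board ctr [-38.2  -0.4] [79.2 54.1] 89.8 x [-65.2 -11.7] y [-38.9  38.9]
yellow mark board ctr [ 0.9 -0.7] [34.5 20.1] 89.8 x [-8.9 10.7] y [-17.   16.5]
green tile board ctr [-37.8 -94.5] [79.5 53.3] 89.9 x [-64.5 -11.9] y [-133.9  -55.7]
green mark board ctr [  0.9 -94. ] [35.5 20.1] 89.8 x [-8.8 10.7] y [-111.7  -78.5]
```

View pics/w23.png

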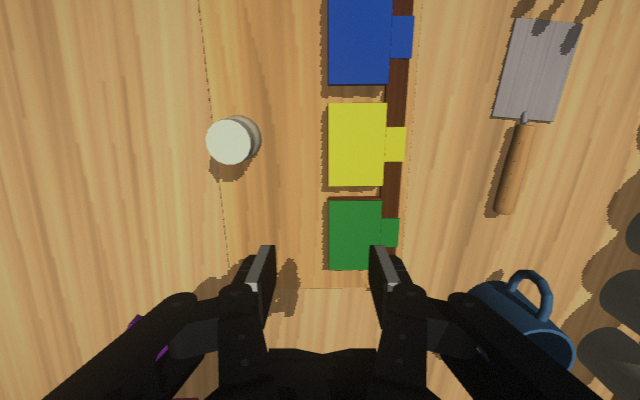

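View pics/scene9.png

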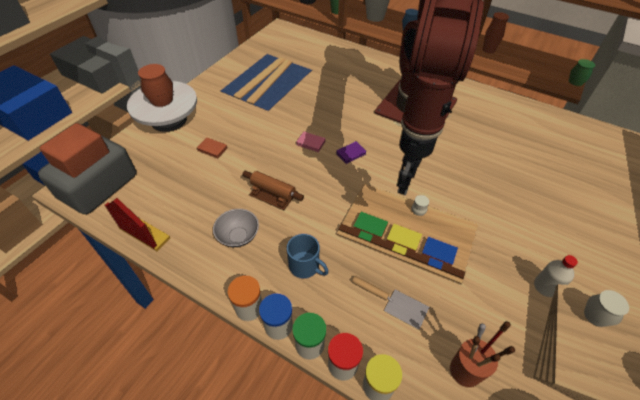

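View pics/top9.png

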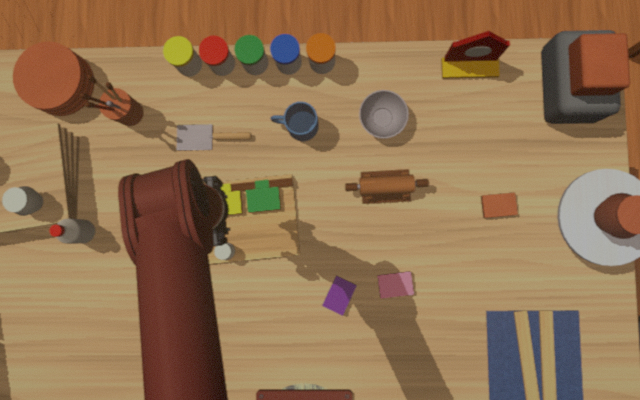

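servo_tool:
  jaw: [0.85,0.85,0.85]
  dp:
    - [0,0,0]
    - [0,0,0]
    - [0,0,0]
  turn:
    - [0,0,0]
    - [0,0,0]
    - [0,0,0]

```text
clock: 34.43
tcp_pos: [0.5307, 0.1574, 0.1756]
ee_rot: [0.523, -0.476, 0.476, -0.523]
force: [0.0, -0.2, 0.7]
opening: 0.0726
```

```bash
python3 -c "
from plan import *
st();print(arm.hand_in())"
```

```text
t34.43 [0.5307 0.1574 0.1756] yaw 5.41 ydown [ 1.e-04 -1.e-03 -1.e+00] F [ 0.  -0.2  0.7] op 0.0726 q [-0.91  0.19  0.62  1.8  -0.12  1.19 -0.17]
the job is handed in; nothing more can be done
None
```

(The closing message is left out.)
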